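Build the sieve stack on the shaker

TASK

Get the sieve shaker ready for a grading run. From the bottom up and one part at a time, seat the solid-floored catch pan in the shaker's collar, then the fine, the medium and the coarse sieve in that order, and close the stack with the knobbed lid; each part must sit fully home and level in the rim of the one below. Leave the brass weight, the brown specimen mount and the brush lying where they are.

Things in the scene. Friction and masses are not known exactly. Their poses are not given: they have to be found in the camera images.
- shaker: Small round sieve shaker, fixed; off-white housing 100 mm across, grey control pod with a black knob on its -x side (to 61 mm from the axis). A steel collar stands on its table, on the axis: 56 mm inside, 68 mm outside, 9 mm deep, rim 39 mm above the origin. Origin: centre of the underside, on the bench; z up. The seated pan has its origin 32 mm above this one.
- pan: Steel catch pan, round, 31 mm high overall, open at the top, with a plain solid floor. Body 62 mm outside, 56 mm inside; its lowest 7 mm is a skirt 53 mm across with a bevelled foot. Origin: centre of the underside, z up; the skirt drops into the rim below and the shoulder, 7 mm up, rests on it. The next part, seated, has its origin 24 mm above this one. About 0.10 kg.
- fine_sieve: Fine sieve, round, steel, 37 mm high overall, with a close woven mesh (wires about 2 mm apart) 7 mm above its underside. Body 62 mm outside, 56 mm inside; its lowest 7 mm is a skirt 53 mm across with a bevelled foot. Origin: centre of the underside, z up; the skirt drops into the rim below and the shoulder, 7 mm up, rests on it. The next part, seated, has its origin 30 mm above this one. About 0.11 kg.
- medium_sieve: Medium sieve, round, steel, 45 mm high overall, with a grid of square openings about 4.5 mm wide. Body 62 mm outside, 56 mm inside; its lowest 7 mm is a skirt 53 mm across with a bevelled foot. Origin: centre of the underside, z up; the skirt drops into the rim below and the shoulder, 7 mm up, rests on it. The next part, seated, has its origin 38 mm above this one. About 0.13 kg.
- coarse_sieve: Coarse sieve, round, steel, 53 mm high overall (the tallest), with a grid of large square openings about 10 mm wide. Body 62 mm outside, 56 mm inside; its lowest 7 mm is a skirt 53 mm across with a bevelled foot. Origin: centre of the underside, z up; the skirt drops into the rim below and the shoulder, 7 mm up, rests on it. The next part, seated, has its origin 46 mm above this one. About 0.15 kg.
- lid: Steel lid: a disc 62 mm in diameter whose top is 11 mm above the origin, with a black upright knob on its centre, 18 mm thick, from 10 to 38 mm above the origin (grip the knob). Underneath is the same skirt, 53 mm in diameter and 7 mm deep with a bevelled foot. Origin: centre of the skirt's underside, z up. About 0.09 kg.
- weight: Brass weight with a knob, 29 mm in diameter, 53 mm high, standing among the parts; not to be moved. Origin: centre of the underside. (To the left of it all stands the tall fixed tester: its front 0.43 m ahead of the robot, with eyepieces from 0.44 m above the bench, its right side at y = 0.16 m, a crank to 0.11 m.)
- mount: Brown resin specimen mount, a disc 30 mm in diameter and 19 mm high with a metal coupon in its face, among the parts; not to be moved. Origin: centre of the underside.
- brush: Flat brush with a red handle, 173 mm long, lying behind the parts; not to be moved. Origin: middle of its length, underside; its length runs along its y axis.

How it is judged:
By the outcome, as a careful person would: the job done as asked, in the order asked, and still so for the second after the job is handed in, with the robot touching nothing.
It also fails if it takes over 106 s, if anything falls off the work surface, if the arm or the gripper's body presses on something with over 40 N, if the wrist force passes 120 N, or if a joint passes its speed limit or range.

ROBOT

A 6-joint arm with a two-finger parallel gripper is mounted at the origin on a cart in front of the work surface, level with it; the furniture and walls round the work are solid. World frame = base frame: x ahead of the robot, y to its left, z up, the work surface at z = 0. Lengths are in m, angles in rad, forces in N, time in s.
With the tool pointing down it reaches from about 0.375 to 0.9 m from the base axis. Payload 3.1 kg.
Tool frame: the origin (TCP) lies on the centre line of the jaws, within the pads' length; the fingertips stand 19 mm ahead of it and the grasp point (between the pads) is the TCP; y points along the fingers, x is the direction in which the jaws open and shut, and the axes are right-handed (so a half turn about y gives the same grasp; the last joint's range is limited). The gripper opens to 85 mm and grips with 20 to 120 N. Pads are 22 mm wide; open, the fingers measure 114 mm over their backs; the gripper's body (76 mm by 85 mm) begins 54 mm behind the grasp point. The pads swing forward as they close: fully open they stand 13 mm farther back than shut.
Start: joints at [-1.357, 0.527, 1.433, -0, 1.181, -0.178], TCP at [0.239, -0.577, 0.229] pointing down, gripper open.
Joint ranges: [-3.08, 3.08], [-0.75, 2.2], [0.22, 2.44], [-1.43, 4.57], [0, 2.65], [-2.85, 2.85]. Speed limits (rad/s): [2.79, 2.79, 3.14, 3.14, 3.14, 3.14].

INTERFACE

Orientations are given as a unit quaternion [x, y, z, w].
In Python, from station import * gives the robot as it stands.
- The arm moves only by the tool step_arm, never from a script. Its argument "moves" is a list of rows, each a list of 7 numbers: the turn, a rotation vector about the tool's x, y, z in rad, then the shift along the tool's x, y, z in cm, then the closure, from -1 (fully open) to 1 (shut). A call has 1 to 12 rows; each row is the pose to reach, as a shift and turn from the pose measured when the call began, along the tool's axes at that moment; what a row does not reach only later rows make up. A row lasts 1/8 s, in which the tool goes at most 62.5 mm and 10.7 degrees, less where a joint would pass 70% of its speed; a pose out of reach is approached as far as the arm can. A call with a gripper value outside its range is refused whole. The fingers move at their own pace and stop on an object; "grip_force" is the grip in N (left out, the last holds). Time passes only in rows, so rows that repeat a pose let the fingers close. It gives the time, the measured TCP pose, the force and the opening at its end, in the units of the state.
- sense(): the state, without advancing time (a new reading comes with each control period).
- snapshot(name): name is "scene" or "top" or "wrist"; returns a dict with "frame" (384x512x3 uint8, red, green, blue), "z_map" (384x512 float32, m along the optical axis (not along the pixel's ray), 0 where there is no reading), "vfov" (degrees; the focal length in pixels is half the picture's height over the tangent of half this angle, whatever the lens; pixels are square), "cx", "cy" (the principal point, pixels), "dist" ([k1, k2, p1, p2, k3] as OpenCV has them; the pictures are not rectified), "xyz" and "orientation" of the camera in the world. Camera axes: x right, y down, z forward; pixel columns grow to the right and rows downward; lengths in m; the calibration is good to about 2 mm. A picture is of the moment at which its call begins.
- sign_off(): hands the job in, once; it reports no verdict.
The state is a dict: "t": time; "q": joint angles; "qd": joint speeds; "tau": joint torques, N m; "tcp_pos": TCP position; "tool_rot": TCP orientation; "force": force on the tool from outside, world axes, zero at the start; "ft_torque": the same for the moment, N m; "finger_gap": opening from 0.0 (shut) to 1.0 (fully open).
Only numpy, scipy, OpenCV 4.12 (cv2) and the standard library are available. Lean on these libraries where they do the work, as an engineer would, in place of code of your own. Each camera call takes 0.05 s, during which the arm holds its last target.

## Working session

There is one attempt and no reset: what is moved stays moved. The work goes in short steps, Python scripts to look and compute and a tool call to move; the robot and the scene stay as the last step left them, time stands still between calls to the robot, and variables do not carry over. Pictures are saved under pics/ and viewed, and the job is handed in when it is done.

Besides the shell and the picture viewer there is one more tool, called after "Request:" as name(argument=value, ...) on one line, values as JSON. step_arm: Moves the arm, as the interface text tells. Its arguments: {"type":"object","properties":{"moves":{"type":"array","items":{"type":"array","items":{"type":"number"}}},"grip_force":{"type":"number"}},"required":["moves"]}

```bash
mkdir -p pics; ls; cat > h.py <<'E'
from station import *
import numpy as np, cv2
from scipy.spatial.transform import Rotation as R
def cam(n):
    s=snapshot(n); f=s["frame"].shape[0]/2/np.tan(np.radians(s["vfov"])/2)
    s["K"]=np.array([[f,0,s["cx"]],[0,f,s["cy"]],[0,0,1]]); s["Rm"]=R.from_quat(s["orientation"]).as_matrix(); s["D"]=np.array(s["dist"],float); s["c"]=np.array(s["xyz"]); return s
def rays(s,uv):
    p=cv2.undistortPoints(np.array(uv,float).reshape(-1,1,2),s["K"],s["D"]).reshape(-1,2)
    return np.c_[p,np.ones(len(p))]
def plane(s,uv,z):
    d=rays(s,uv)@s["Rm"].T; return s["c"]+d*((z-s["c"][2])/d[:,2])[:,None]
def cloud(s):
    h,w=s["z_map"].shape; u,v=np.meshgrid(np.arange(w),np.arange(h))
    r=rays(s,np.c_[u.ravel(),v.ravel()])*s["z_map"].ravel()[:,None]
    P=(s["c"]+r@s["Rm"].T).reshape(h,w,3); P[s["z_map"]==0]=np.nan; return P
def save(s,name,k=1.5):
    cv2.imwrite("pics/"+name+".png",cv2.resize(s["frame"][:,:,::-1],None,fx=k,fy=k))
E
python3 - <<'E'
from h import *
for n in("scene","top","wrist"):
    s=cam(n); save(s,n+"0"); print(n,s["c"],s["orientation"],s["vfov"],s["dist"])
    np.savez("/tmp/"+n+"0.npz",P=cloud(s))
print(sense())
E
```

```text
pics
scene [ 0.0560693  -0.37120209  0.64129416] [ 0.78301722 -0.49654031  0.19587454 -0.31931947] 52.59640421995868 [-0.01538721  0.          0.          0.          0.        ]
top [ 0.44849018 -0.08068406  0.89812133] [ 0.7106472  -0.69777272  0.06754677 -0.05942412] 50.186024768732814 [-0.13334185  0.          0.          0.          0.        ]
wrist [ 0.30472149 -0.55062399  0.37315081] [ 0.82333987 -0.5496775  -0.07972336  0.11666317] 58.37115831176678 [-0.10151371  0.          0.          0.          0.        ]
{'t': 0.15, 'q': array([-1.35650743e+00,  5.28292148e-01,  1.43362403e+00,  2.04511963e-05,
        1.18137494e+00, -1.78487501e-01]), 'qd': array([ 0.00083042, -0.00345554, -0.00558274,  0.00087543,  0.00034163,
       -0.00063426]), 'tau': array([ 7.02509624e-04, -4.42746270e+01, -1.78275454e+01, -1.62622114e-04,
        5.57556079e-03,  4.00274427e-07]), 'tcp_pos': array([ 0.23914214, -0.57684118,  0.22862902]), 'tool_rot': array([-0.58752949,  0.3932544 , -0.39239939,  0.58837301]), 'force': array([-0.34223424,  0.75641339,  0.17988407]), 'ft_torque': array([ 0.01270486, -0.0200695 ,  0.01039438]), 'finger_gap': 0.9988731226577596}
```

View pics/scene0.png

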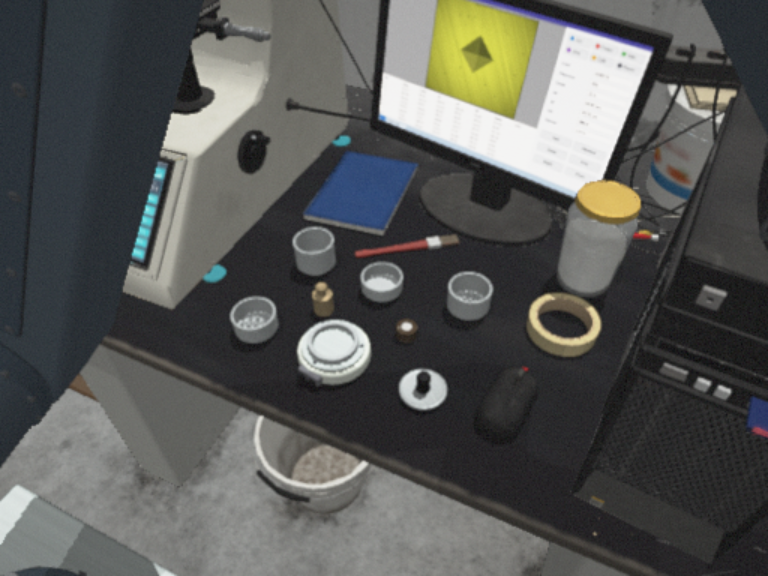

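View pics/top0.png

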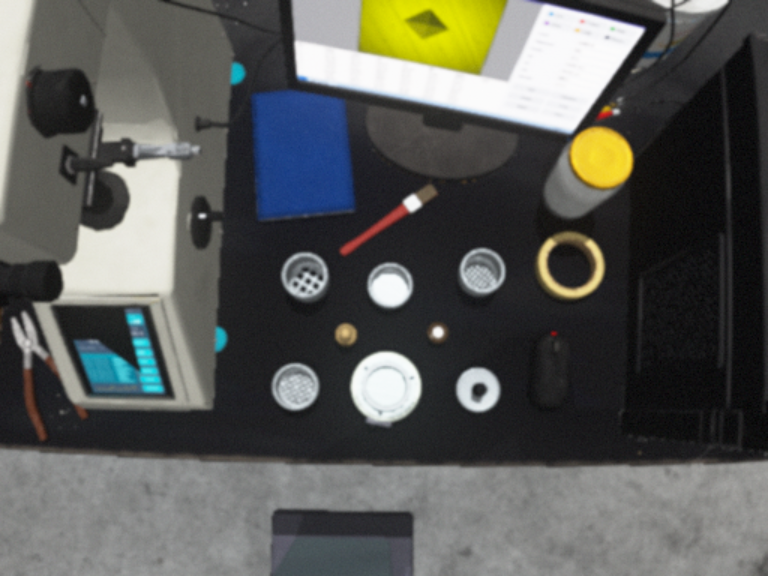

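View pics/wrist0.png

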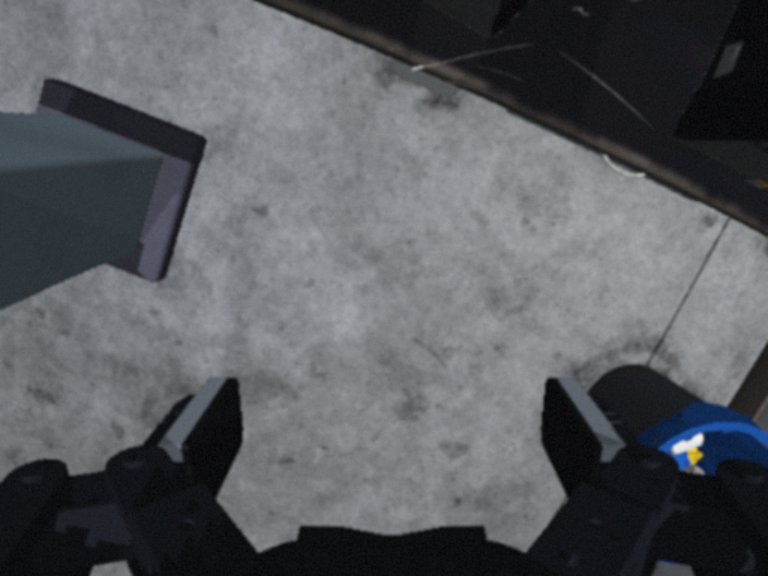

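The top view shows the pan, solid-floored, at about (390,285), the coarse sieve at (305,277), two sieves at (482,272) and (295,386), the lid at (478,390), and the shaker at (386,387). Next I measure heights and centres from the depth.

```bash
python3 - <<'E'
from h import *
for cn in ("top","scene"):
    s=cam(cn); P=cloud(s); f=s["frame"]
    big=cv2.resize(f[140:300,160:360] if cn=="top" else f[130:290,140:340],None,fx=4,fy=4,interpolation=cv2.INTER_CUBIC)[:,:,::-1]
    cv2.imwrite(f"pics/{cn}_crop.png",big)
    z=P[:,:,2]; m=((z>0.012)&(z<0.09)&(P[:,:,0]>0.25)&(P[:,:,0]<0.7)&(P[:,:,1]>-0.4)&(P[:,:,1]<0.2)).astype(np.uint8)
    n,l,st,c=cv2.connectedComponentsWithStats(m)
    for i in range(1,n):
        if st[i,4]<40: continue
        q=P[l==i]; zt=np.percentile(q[:,2],97); 
        k=(l==i)&(z>zt-0.006)
        uv=np.argwhere(k)[:,::-1].astype(np.float32)
        (cx,cy),r=cv2.minEnclosingCircle(uv)
        e=cv2.fitEllipse(cv2.convexHull(uv))
        X=P[k]; 
        print(cn,st[i,:5],"zt %.4f"%zt,"rimctr",plane(s,[e[0]],zt).round(4), "mean",X.mean(0).round(4),"ext",np.ptp(X,axis=0).round(3))
E
```

```text
top [ 110  148   38  126 1363] zt 0.0884 rimctr [[0.391  0.1287 0.0884]] mean [0.5171 0.1619 0.0861] ext [0.207 0.049 0.008]
top [357 156  40  43 587] zt 0.0284 rimctr [[ 0.6544 -0.3626  0.0284]] mean [ 0.6522 -0.3544  0.0258] ext [0.093 0.084 0.008]
top [305 166  31  31 343] zt 0.0480 rimctr [[ 0.6381 -0.2284  0.048 ]] mean [ 0.6389 -0.2291  0.0455] ext [0.062 0.061 0.007]
top [188 169  31  32 364] zt 0.0552 rimctr [[0.6252 0.0234 0.0552]] mean [0.6262 0.0243 0.0532] ext [0.061 0.062 0.008]
top [245 176  29  29 210] zt 0.0341 rimctr [[ 0.6174 -0.097   0.0341]] mean [ 0.6176 -0.0975  0.0316] ext [0.06  0.061 0.007]
top [223 215  15  15 155] zt 0.0549 rimctr [[ 0.5447 -0.0359  0.0549]] mean [ 0.545  -0.0357  0.0528] ext [0.015 0.015 0.007]
top [285 215  14  14 150] zt 0.0226 rimctr [[ 0.5519 -0.1671  0.0226]] mean [ 0.5522 -0.1672  0.0197] ext [0.027 0.028 0.007]
top [ 352  222   28   51 1197] zt 0.0373 rimctr [[ 0.4933 -0.3307  0.0373]] mean [ 0.487  -0.3305  0.0344] ext [0.087 0.046 0.009]
top [ 234  235   46   51 1773] zt 0.0407 rimctr [[ 0.4729 -0.0939  0.0407]] mean [ 0.4731 -0.0
[... 987 characters left out ...]
] mean [ 0.6498 -0.3561  0.0224] ext [0.096 0.087 0.007]
scene [154 198  32  30 501] zt 0.0360 rimctr [[0.4667 0.0316 0.036 ]] mean [0.4689 0.0341 0.0341] ext [0.063 0.063 0.007]
scene [264 213  14  13 136] zt 0.0191 rimctr [[ 0.5471 -0.1657  0.0191]] mean [ 0.5492 -0.1649  0.0168] ext [0.03  0.029 0.007]
scene [ 199  214   48   43 1583] zt 0.0380 rimctr [[ 0.4672 -0.0925  0.038 ]] mean [ 0.469  -0.0919  0.0363] ext [0.071 0.068 0.008]
scene [ 317  245   42   47 1310] zt 0.0350 rimctr [[ 0.4854 -0.3293  0.035 ]] mean [ 0.4826 -0.3282  0.032 ] ext [0.086 0.047 0.008]
scene [277 248  10  14 118] zt 0.0380 rimctr [[ 0.4662 -0.2242  0.038 ]] mean [ 0.4677 -0.2236  0.0358] ext [0.018 0.018 0.006]
```

```bash
ls pics
```

```text
scene0.png
scene_crop.png
top0.png
top_crop.png
wrist0.png
```

View pics/top_crop.png

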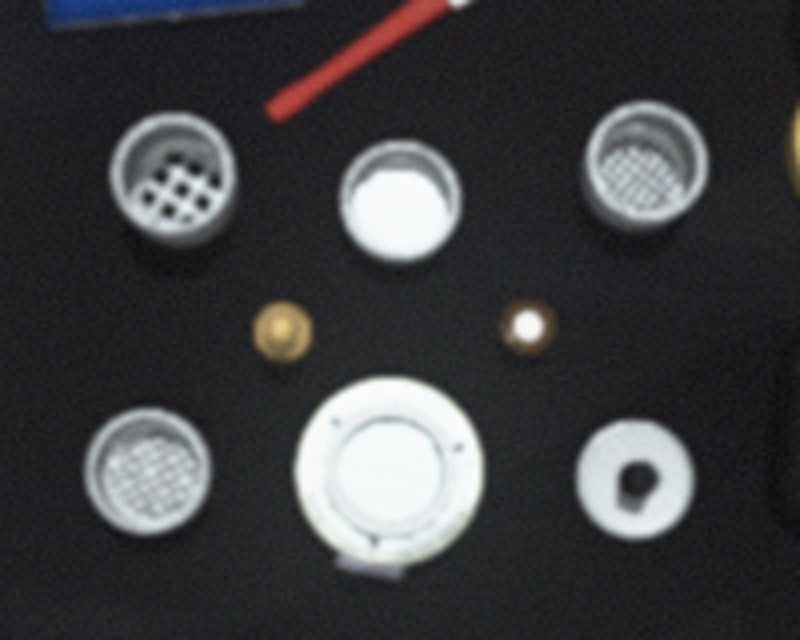

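View pics/scene_crop.png

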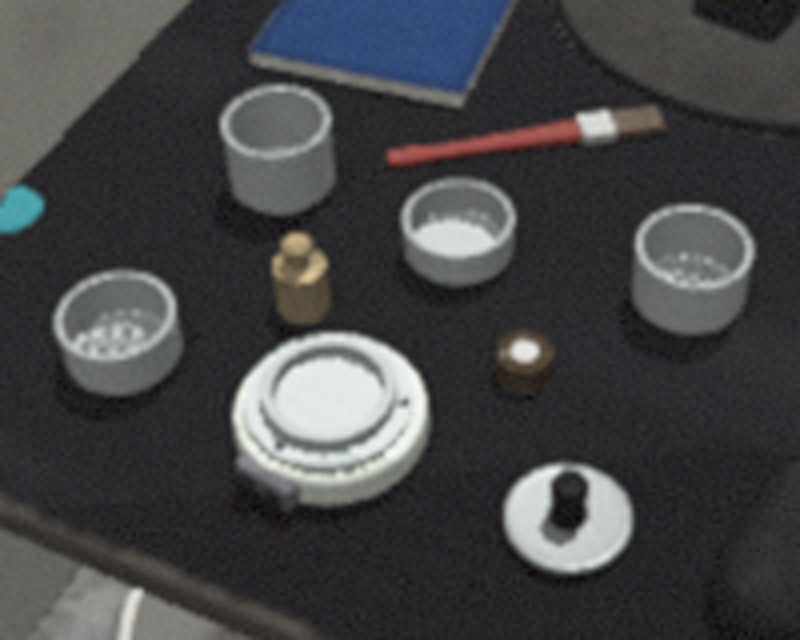

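```bash
python3 - <<'E'
from h import *
s=sense(); M=R.from_quat(s["tool_rot"]).as_matrix(); print(M.round(3))
c=cam("wrist"); print("cam in tool",(M.T@(c["c"]-s["tcp_pos"])).round(4)); print((M.T@c["Rm"]).round(3))
for n in("top","scene"):
    c=cam(n);P=cloud(c);m=(np.abs(P[:,:,2])<0.012)&(P[:,:,0]>.4)&(P[:,:,0]<.7)&(P[:,:,1]>-.3)&(P[:,:,1]<.1)
    q=P[m]; A=np.c_[q[:,:2],np.ones(len(q))]; print(n,np.median(q[:,2]),np.linalg.lstsq(A,q[:,2],rcond=None)[0])
    hsv=cv2.cvtColor(c["frame"],cv2.COLOR_RGB2HSV); r=(((hsv[:,:,0]<8)|(hsv[:,:,0]>172))&(hsv[:,:,1]>120)&(hsv[:,:,2]>70))&(P[:,:,0]>.6)&(P[:,:,0]<.8)&(P[:,:,2]<.05)
    q=P[r]; print("brush red",q.min(0),q.max(0))
E
```

```text
[[ 0.383 -0.     0.924]
 [-0.924  0.001  0.383]
 [-0.001 -1.     0.   ]]
cam in tool [ 0.0007 -0.1446  0.0706]
[[ 1.     0.001 -0.001]
 [ 0.001 -0.28   0.96 ]
 [ 0.    -0.96  -0.28 ]]
top 0.0008771598459918484 [ 2.36068633e-03 -1.41138705e-03 -2.46756846e-05]
brush red [ 0.6669579  -0.12239248 -0.00255696] [ 0.74797674 -0.0216823   0.01294181]
scene -0.0016493253723176005 [-0.00094233 -0.00106989 -0.00045125]
brush red [ 0.66557199 -0.12078994 -0.00329581] [ 0.75317015 -0.0213947   0.00903812]
```

```bash
cat >> h.py <<'E'
def shift(target,yaw=None):
    "tool-axes shift in cm to world target; yaw of tool z desired"
    s=sense(); M=R.from_quat(s["tool_rot"]).as_matrix()
    d=M.T@(np.array(target)-s["tcp_pos"])*100
    Z=np.array([[0,0,1],[-1,0,0],[0,-1,0]],float)  # cols x=-Y,y=-Z,z=+X
    rv=R.from_matrix(M.T@Z).as_rotvec()
    print("t %.2f tcp"%s["t"],s["tcp_pos"].round(4),"F",s["force"].round(1),"gap %.3f"%s["finger_gap"]); print("turn",rv.round(4),"shift cm",d.round(2))
E
python3 - <<'E'
from h import *
shift([.36,-.25,.25])
P=np.load("/tmp/top0.npz")["P"]
q=P[(P[:,:,1]<-0.38)&(P[:,:,2]>0.1)&(P[:,:,0]<.8)]
for a in np.arange(.3,.8,.1):
    w=q[(q[:,0]>a)&(q[:,0]<a+.1)]
    if len(w): print(a,w[:,1].max(),w[:,2].max())
E
```

```text
t 0.40 tcp [ 0.2392 -0.5773  0.2292] F [ 0.2 -0.1 -0.7] gap 0.996
turn [ 0.      0.3928 -0.0004] shift cm [-25.61  -2.07  23.68]
0.3 -0.47640223275415167 0.25251188409962855
0.4 -0.42960814655943413 0.3708699253364405
0.5 -0.4377480598262207 0.3685595768362212
0.6000000000000001 -0.4463426896865054 0.36864250427715517
0.7000000000000002 -0.38003764796122846 0.3685029560788293
```

Request:
step_arm(moves=[[0, 0.1, 0, -6, -0.5, 5, -1], [0, 0.2, 0, -11, -1, 10, -1], [0, 0.3, 0, -15, -1.5, 14, -1], [0, 0.393, 0, -20, -2, 19, -1], [0, 0.393, 0, -25.6, -2, 23.7, -1], [0, 0.393, 0, -25.6, -2, 23.7, -1], [0, 0.393, 0, -25.6, -2, 23.7, -1], [0, 0.393, 0, -25.6, -2, 23.7, -1]])

```text
t: 1.4
tcp_pos: [0.3605, -0.2508, 0.2497]
tool_rot: [0.5, -0.499, 0.5, -0.5]
force: [0.3, -0.8, 0.6]
finger_gap: 1.003
```

```bash
python3 - <<'E'
from h import *
shift([.617,-.096,.19]); print(sense()["q"])
E
```

```text
t 1.40 tcp [ 0.3605 -0.2508  0.2497] F [ 0.3 -0.8  0.6] gap 1.003
turn [-0.0007  0.0002  0.0012] shift cm [-15.49   5.97  25.65]
[-8.63183386e-01  2.47168596e-01  1.85213767e+00 -2.86660768e-04
  1.04096483e+00  7.07540051e-01]
```

Request:
step_arm(moves=[[0, 0, 0, -5, 2, 4, -1], [0, 0, 0, -10, 4, 8, -1], [0, 0, 0, -15.6, 6, 11.2, -1], [0, 0, 0, -15.6, 6, 11.2, -1], [0, 0, 0, -15.6, 6, 11.2, -1]])

```text
t: 2.02
tcp_pos: [0.4729, -0.0956, 0.1892]
tool_rot: [0.501, -0.499, 0.5, -0.5]
force: [-0.3, 0.2, 0.4]
finger_gap: 0.997
```

```bash
cat >> h.py <<'E'
def rim(s,ztop,guess,tol=0.006,rmin=0.02,rmax=0.04,zoff=0):
    P=cloud(s); k=(np.abs(P[:,:,2]-ztop-zoff)<tol)&(np.hypot(P[:,:,0]-guess[0],P[:,:,1]-guess[1])<rmax)
    uv=np.argwhere(k)[:,::-1].astype(np.float32)
    h=cv2.convexHull(uv); e=cv2.fitEllipse(h)
    X=plane(s,h.reshape(-1,2),ztop)[:,:2]
    A=np.c_[2*X,np.ones(len(X))]; w=np.linalg.lstsq(A,(X**2).sum(1),rcond=None)[0]; r=np.sqrt(w[2]+w[0]**2+w[1]**2)
    print("pts",len(uv),"z med %.4f"%np.median(P[k][:,2]),"ctr",w[:2].round(4),"r %.4f"%r,"res %.4f"%np.std(np.hypot(*(X-w[:2]).T)),"ell",np.round(e[0],1))
    return w[:2],k
E
python3 - <<'E'
from h import *
s=cam("wrist"); save(s,"w1"); shift([.617,-.096,.19])
for t in (.003,.006): rim(s,.039,(.472,-.094),tol=t,rmax=.045)
P=cloud(s); print("bench",np.nanmedian(P[np.abs(P[:,:,2])<.012][:,2]))
E
```

```text
t 2.08 tcp [ 0.4727 -0.0963  0.1896] F [ 0.6  0.1 -0.7] gap 1.000
turn [-0.0006 -0.0004  0.0019] shift cm [-0.04 -0.03 14.43]
pts 1525 z med 0.0388 ctr [ 0.473  -0.0936] r 0.0339 res 0.0001 ell [257.7 177. ]
pts 1637 z med 0.0388 ctr [ 0.4736 -0.0935] r 0.0346 res 0.0015 ell [257.3 176.1]
bench 0.00020407787712733994
```

View pics/w1.png

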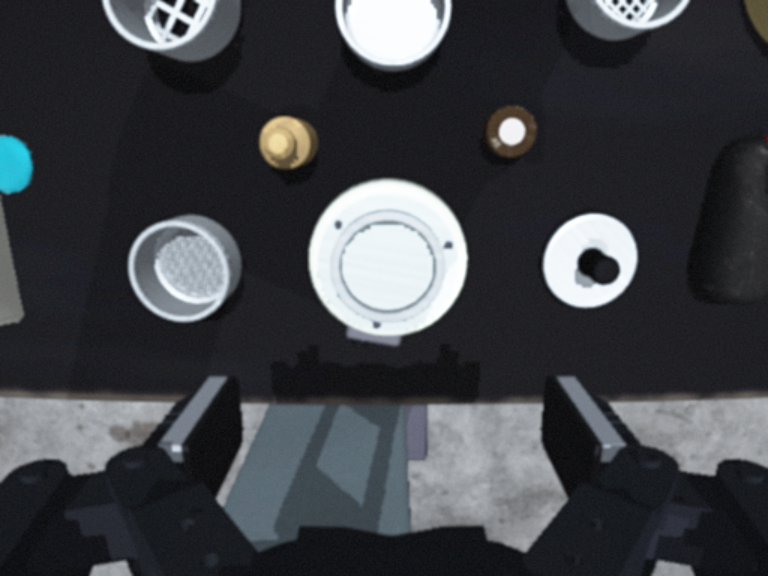

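Request:
step_arm(moves=[[0, 0, 0, 0, 0, 6, -1], [0, 0, 0, 0, 0, 12, -1], [0, 0, 0, 0, 0, 14.4, -1], [0, 0, 0, 0, 0, 14.4, -1], [0, 0, 0, 0, 0, 14.4, -1]])

```text
t: 2.7
tcp_pos: [0.6151, -0.0978, 0.1897]
tool_rot: [0.5, -0.5, 0.501, -0.499]
force: [-0.6, -0.0, 0.3]
finger_gap: 1.0
```

```bash
python3 - <<'E'
from h import *
s=cam("wrist"); save(s,"w2")
w,k=rim(s,.031,(.616,-.096),tol=.003,rmax=.038); rim(s,.045,(.637,-.227),tol=.003,rmax=.038);rim(s,.053,(.624,.024),tol=.003,rmax=.038)
shift([*w,.032])
E
```

```text
pts 796 z med 0.0307 ctr [ 0.6177 -0.0967] r 0.0312 res 0.0001 ell [258.7 172.2]
pts 892 z med 0.0446 ctr [ 0.6383 -0.2278] r 0.0313 res 0.0003 ell [409.6 152.5]
pts 941 z med 0.0529 ctr [0.6251 0.023 ] r 0.0314 res 0.0003 ell [118.4 170.1]
t 2.75 tcp [ 0.615  -0.0975  0.1898] F [0.4 0.2 0. ] gap 0.995
turn [ 0.0009 -0.0024  0.0017] shift cm [-0.11 15.78  0.28]
```

View pics/w2.png

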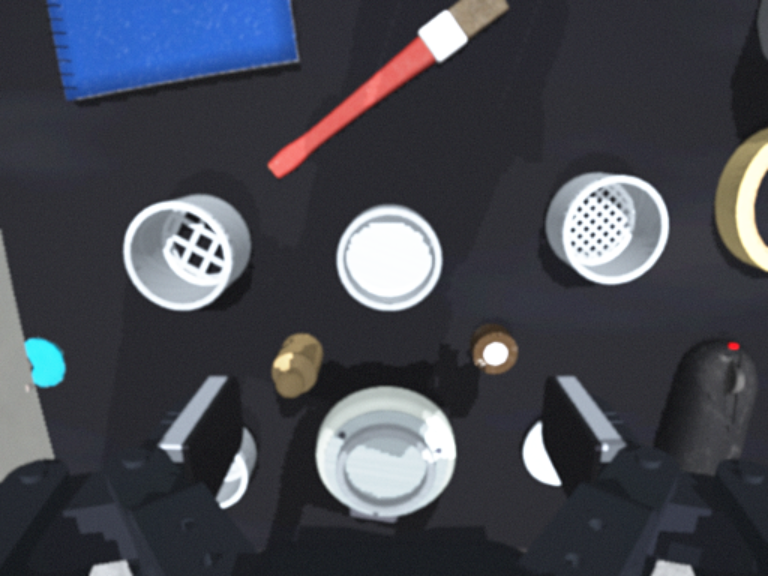

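The wrist view shows the pan, with its solid white floor, at (389,257), the coarse sieve at (187,250) and the medium at (607,228). All radii come out at 31 mm as they must. I descend on the pan.

Request:
step_arm(moves=[[0, 0, 0, -0.1, 5, 0.25, -1], [0, 0, 0, -0.1, 10, 0.25, -1], [0, 0, 0, -0.1, 14, 0.25, -1], [0, 0, 0, -0.1, 16.3, 0.25, -1], [0, 0, 0, -0.1, 16.3, 0.25, -1], [0, 0, 0, -0.1, 16.3, 0.25, -1]], grip_force=40)

```text
t: 3.5
tcp_pos: [0.6176, -0.0973, 0.0281]
tool_rot: [0.5, -0.5, 0.501, -0.499]
force: [0.3, 0.2, -0.7]
finger_gap: 0.999
```

```bash
python3 - <<'E'
from h import *
shift([.6177,-.0967,.027])
E
```

```text
t 3.50 tcp [ 0.6176 -0.0973  0.0281] F [ 0.3  0.2 -0.7] gap 0.999
turn [-0.0005 -0.0028  0.0023] shift cm [-0.06  0.11  0.01]
```

Request:
step_arm(moves=[[0, 0, 0, -0.05, 0.1, 0, 1], [0, 0, 0, -0.05, 0.1, 0, 1], [0, 0, 0, -0.05, 0.1, 0, 1], [0, 0, 0, -0.05, 0.1, 0, 1], [0, 0, 0, -0.05, 0.1, 0, 1], [0, 0, 0, -0.05, 0.1, 0, 1]])

```text
t: 4.25
tcp_pos: [0.6176, -0.0967, 0.027]
tool_rot: [0.5, -0.5, 0.501, -0.499]
force: [0.3, -0.2, -0.2]
finger_gap: -0.002
```

```bash
python3 - <<'E'
from h import *
s=cam("wrist"); save(s,"w3"); shift([.473,-.0936,.2]); print(sense()["qd"])
E
```

```text
t 4.30 tcp [ 0.6176 -0.0967  0.027 ] F [-0.   0.3  0.2] gap -0.001
turn [-0.0004 -0.0028  0.0022] shift cm [ -0.23 -17.31 -14.45]
[-0.00014105 -0.00179434 -0.00015524  0.00134093  0.00024914  0.00028588]
```

View pics/w3.png

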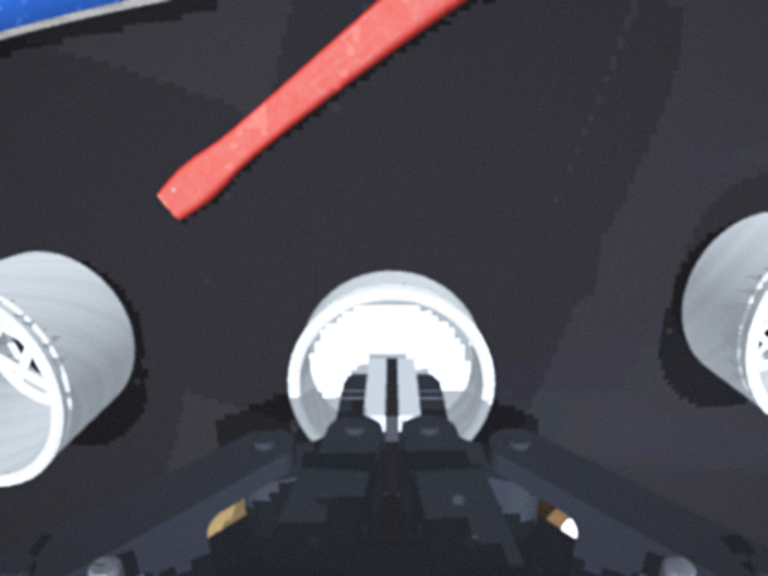

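The jaws shut fully (gap 0) inside the pan, so they missed the wall. I lift out while closed, then look.

Request:
step_arm(moves=[[0, 0, 0, 0, -3, 0, 1], [0, 0, 0, 0, -8, 0, 1], [0, 0, 0, 0, -13, 0, 1], [0, 0, 0, 0, -16, 0, 1], [0, 0, 0, 0, -16, 0, -1], [0, 0, 0, 0, -16, 0, -1]])

```text
t: 5.05
tcp_pos: [0.6166, -0.0961, 0.186]
tool_rot: [0.5, -0.501, 0.501, -0.499]
force: [-0.7, 0.4, -0.6]
finger_gap: 0.415
```

```bash
python3 - <<'E'
from h import *
s=cam("wrist"); save(s,"w4")
w,k=rim(s,.031,(.6177,-.0967),tol=.003,rmax=.045)
s2=cam("scene"); save(s2,"s4")
shift([*w,.2])
P=cloud(s); k=np.hypot(P[:,:,0]-w[0],P[:,:,1]-w[1])
for a,b in((0,.02),(.0285,.0305)):
    q=P[(k>a)&(k<b)]; A=np.c_[q[:,:2]-w,np.ones(len(q))]; m=(q[:,2]>.02) if a>0 else q[:,2]>-1
    print(np.linalg.lstsq(A[m],q[m,2],rcond=None)[0])
E
```

```text
pts 816 z med 0.0307 ctr [ 0.6177 -0.0967] r 0.0312 res 0.0001 ell [260.7 174.6]
t 5.15 tcp [ 0.6163 -0.096   0.1851] F [-0.4  0.  -0.2] gap 0.594
turn [ 0.0032 -0.0029  0.001 ] shift cm [ 0.07 -1.49  0.14]
[6.98295668 0.03790596 0.16122207]
[ 3.41957363 -0.03424511  0.15488229]
```

View pics/w4.png

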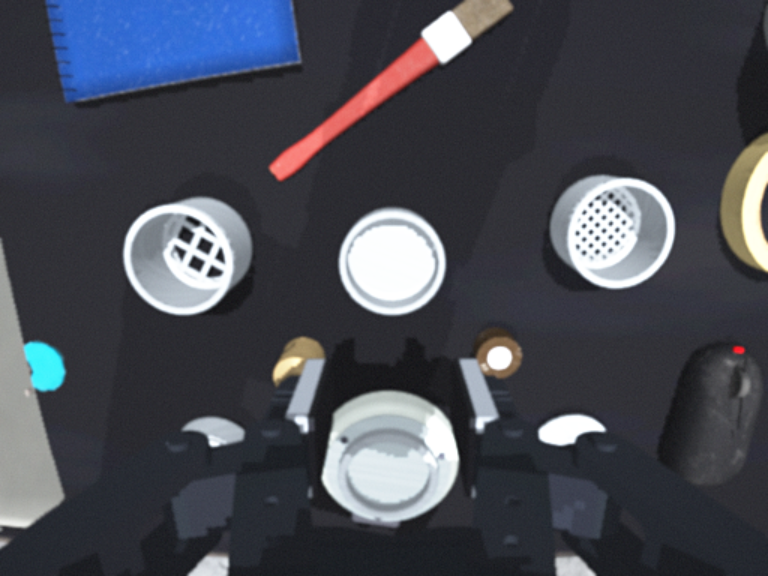

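```bash
python3 - <<'E'
from h import *
s=cam("wrist"); st=sense(); M=R.from_quat(st["tool_rot"]).as_matrix()
T=(cloud(s)-st["tcp_pos"])@M
print(st["finger_gap"],st["t"])
m=(np.abs(T[:,:,2])<.03)&(np.abs(T[:,:,0])<.07)&(T[:,:,1]<.1)
q=T[m]
for y in np.arange(-.06,.04,.004):
    w=q[(q[:,1]>=y)&(q[:,1]<y+.004)]
    if len(w)>3: 
        a=w[w[:,0]<0];b=w[w[:,0]>0]
        print("y %.3f n %d"%(y,len(w)), "L x",(a[:,0].min().round(3),a[:,0].max().round(3)) if len(a) else"", "R",(b[:,0].min().round(3),b[:,0].max().round(3)) if len(b) else"","z",w[:,2].min().round(3),w[:,2].max().round(3))
E
```

```text
0.682494847691129 5.2
y -0.060 n 3641 L x (np.float64(-0.059), np.float64(-0.023)) R (np.float64(0.024), np.float64(0.059)) z -0.013 0.014
y -0.056 n 1408 L x (np.float64(-0.057), np.float64(-0.024)) R (np.float64(0.026), np.float64(0.058)) z -0.012 0.014
y -0.052 n 940 L x (np.float64(-0.054), np.float64(-0.025)) R (np.float64(0.027), np.float64(0.057)) z 0.006 0.014
y -0.048 n 337 L x (np.float64(-0.045), np.float64(-0.025)) R (np.float64(0.026), np.float64(0.047)) z 0.0 0.013
y -0.044 n 911 L x (np.float64(-0.034), np.float64(-0.024)) R (np.float64(0.026), np.float64(0.035)) z -0.011 0.012
y -0.040 n 479 L x (np.float64(-0.033), np.float64(-0.024)) R (np.float64(0.026), np.float64(0.039)) z -0.012 0.012
y -0.036 n 564 L x (np.float64(-0.038), np.float64(-0.024)) R (np.float64(0.026), np.float64(0.04)) z -0.012 0.012
y -0.032 n 541 L x (np.float64(-0.038), np.float64(-0.024)) R (np.float64(0.026), np.float64(0.04)) z -0.011 0.011
y -0.028 n 498 L x (np.float64(-0.038), np.float64(-0.024)) R (np.float64(0.026), np.float64(0.04)) z -0.012 0.011
y -0.024 n 458 L x (np.float64(-0.038), np.float64(-0.024)) R (np.float64(0.026), np.float64(0.04)) z -0.012 0.011
y -0.020 n 404 L x (np.float64(-0.038), np.float64(-0.024)) R (np.float64(0.026), np.float64(0.04)) z -0.011 0.012
y -0.016 n 374 L x (np.float64(-0.038), np.float64(-0.024)) R (np.float64(0.026), np.float64(0.039)) z -0.012 0.011
y -0.012 n 248 L x (np.float64(-0.036), np.float64(-0.024)) R (np.float64(0.026), np.float64(0.038)) z -0.011 0.011
y -0.008 n 88 L x (np.float64(-0.028), np.float64(-0.024)) R (np.float64(0.026), np.float64(0.03)) z -0.01 0.01
```

Request:
step_arm(moves=[[0, 0, 0, 0, 0, 0, -0.46], [0, 0, 0, 0, 0, 0, -0.46], [0, 0, 0, 0, 0, 0, -0.46]])

```text
t: 5.58
tcp_pos: [0.6163, -0.096, 0.1848]
tool_rot: [-0.5, 0.501, -0.5, 0.498]
force: [0.5, -0.2, -0.0]
finger_gap: 0.731
```

```bash
cat >> h.py <<'E'
def tips(s):
    st=sense(); M=R.from_quat(st["tool_rot"]).as_matrix()
    T=(cloud(s)-st["tcp_pos"])@M
    m=(np.abs(T[:,:,2])<.013)&(np.abs(T[:,:,0])<.06)&(T[:,:,1]<.03)&(T[:,:,1]>-.03); q=T[m]
    print("gap %.3f"%st["finger_gap"],"tip y L/R",[np.percentile(q[q[:,0]*sg>0][:,1],99.5).round(4) for sg in(-1,1)],"faces",q[q[:,0]<0][:,0].max().round(4),q[q[:,0]>0][:,0].min().round(4))
E
python3 - <<'E'
from h import *
tips(cam("wrist")); tips(cam("wrist"))
shift([.6177,-.0967,.01])
E
```

```text
gap 0.729 tip y L/R [np.float64(-0.0077), np.float64(-0.0075)] faces -0.03 0.0314
gap 0.733 tip y L/R [np.float64(-0.0079), np.float64(-0.0076)] faces -0.0299 0.0314
t 5.67 tcp [ 0.6165 -0.0961  0.185 ] F [-1.3  0.1  0.4] gap 0.733
turn [ 0.003  -0.0028  0.001 ] shift cm [ 0.04 17.5   0.18]
```

Depth on the fingers puts the tips 8 mm behind the reported TCP at 62 mm opening, not 19 mm ahead of it. This fits the empty close, and the pan did not move. I'll use TCP z = tip height − 8 mm.

Request:
step_arm(moves=[[0.003, -0.003, 0, 0, 5, 0.15, -1], [0.003, -0.003, 0, 0, 10, 0.15, -1], [0.003, -0.003, 0, 0, 14, 0.15, -1], [0.003, -0.003, 0, 0, 17, 0.15, -1], [0.003, -0.003, 0, 0, 18.2, 0.15, -1], [0.003, -0.003, 0, 0, 18.2, 0.15, -1], [0.003, -0.003, 0, 0, 18.2, 0.15, -1]], grip_force=40)

```text
t: 6.55
tcp_pos: [0.6186, -0.0967, 0.0045]
tool_rot: [0.5, -0.499, 0.501, -0.5]
force: [0.6, -0.4, 0.4]
finger_gap: 0.997
```

```bash
python3 - <<'E'
from h import *
shift([.6177,-.0967,.0025]); s=cam("wrist"); save(s,"w5"); tips(s)
E
```

```text
t 6.55 tcp [ 0.6186 -0.0967  0.0045] F [ 0.6 -0.4  0.4] gap 0.997
turn [-0.0027  0.0002  0.002 ] shift cm [ 0.    0.2  -0.09]
gap 1.000 tip y L/R [np.float64(0.0056), np.float64(0.0059)] faces -0.0001 0.0003
```

View pics/w5.png

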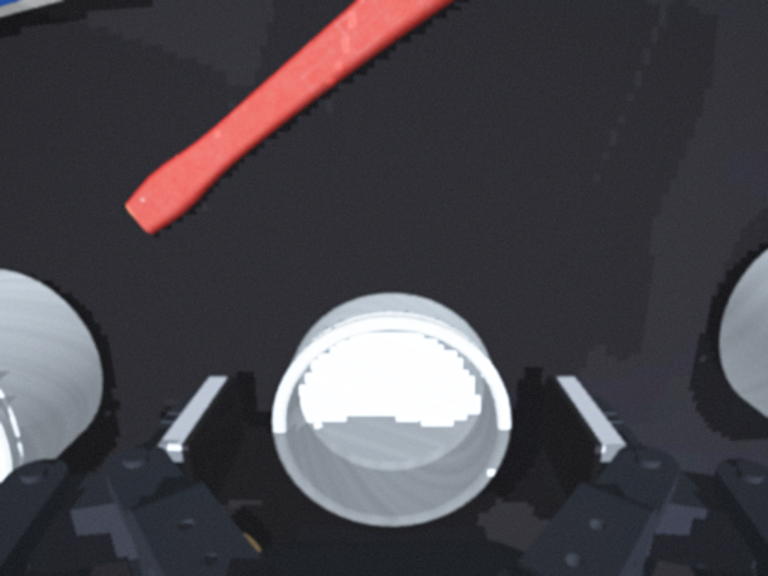

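Request:
step_arm(moves=[[0, 0, 0, 0, 0.2, -0.09, -0.9], [0, 0, 0, 0, 0.2, -0.09, 1], [0, 0, 0, 0, 0.2, -0.09, 1], [0, 0, 0, 0, 0.2, -0.09, 1], [0, 0, 0, 0, 0.2, -0.09, 1]])

```text
t: 7.22
tcp_pos: [0.6182, -0.0968, 0.0036]
tool_rot: [0.5, -0.498, 0.502, -0.5]
force: [-0.6, 0.8, 6.9]
finger_gap: 0.713
```

```bash
python3 - <<'E'
from h import *
shift([.473,-.0936,.13]); s=cam("wrist"); save(s,"w6"); tips(s)
E
```

```text
t 7.22 tcp [ 0.6182 -0.0968  0.0036] F [-0.6  0.8  6.9] gap 0.713
turn [-0.004   0.0003  0.0025] shift cm [ -0.29 -12.7  -14.47]
gap 0.715 tip y L/R [np.float64(0.0045), np.float64(0.0048)] faces -0.0001 0.0003
```

View pics/w6.png

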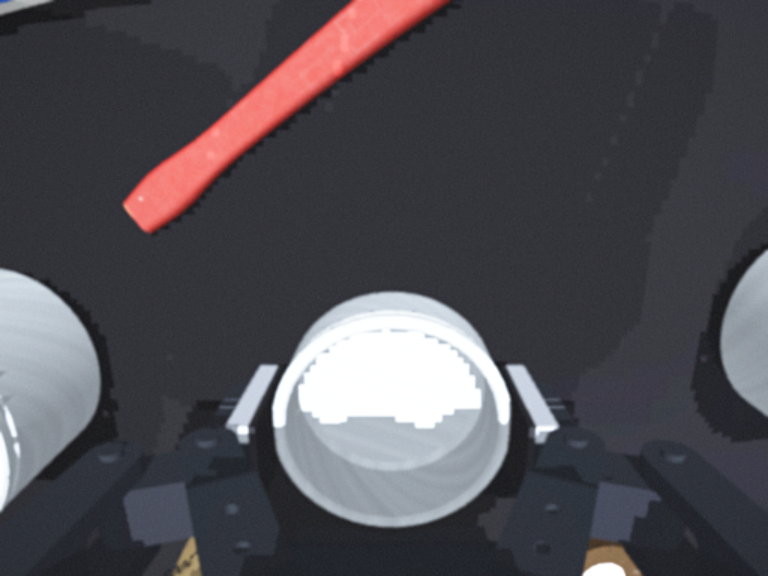

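Request:
step_arm(moves=[[0, 0, 0, 0, -1, 0, 1], [0, 0, 0, 0, -4, 0, 1], [0, 0, 0, 0, -9, 0, 1], [0, 0, 0, 0, -12, 0, 1], [0, 0, 0, -0.3, -12, -5, 1], [0, 0, 0, -0.3, -12, -10, 1], [0, 0, 0, -0.3, -12, -14.5, 1], [0, 0, 0, -0.3, -12, -14.5, 1], [0, 0, 0, -0.3, -12, -14.5, 1]])

```text
t: 8.4
tcp_pos: [0.474, -0.0941, 0.1236]
tool_rot: [0.499, -0.497, 0.503, -0.501]
force: [-0.1, -0.1, -0.4]
finger_gap: 0.718
```

```bash
python3 - <<'E'
from h import *
shift([.473,-.0936,.13]); s=cam("wrist"); save(s,"w7")
st=sense(); M=R.from_quat(st["tool_rot"]).as_matrix()
P=cloud(s);T=(P-st["tcp_pos"])@M
m=(np.hypot(T[:,:,0],T[:,:,2])<.036)&(T[:,:,1]<.05)&(T[:,:,1]>-.05)
q=T[m]; print(np.percentile(q[:,1],[1,5,10,50,90]))
s2=cam("scene"); save(s2,"s7")
E
```

```text
t 8.40 tcp [ 0.474  -0.0941  0.1236] F [-0.1 -0.1 -0.4] gap 0.718
turn [-0.0066 -0.0001  0.0035] shift cm [-0.05 -0.65 -0.1 ]
[-0.04522639 -0.03985648 -0.0291286  -0.0122036  -0.00377308]
```

View pics/w7.png

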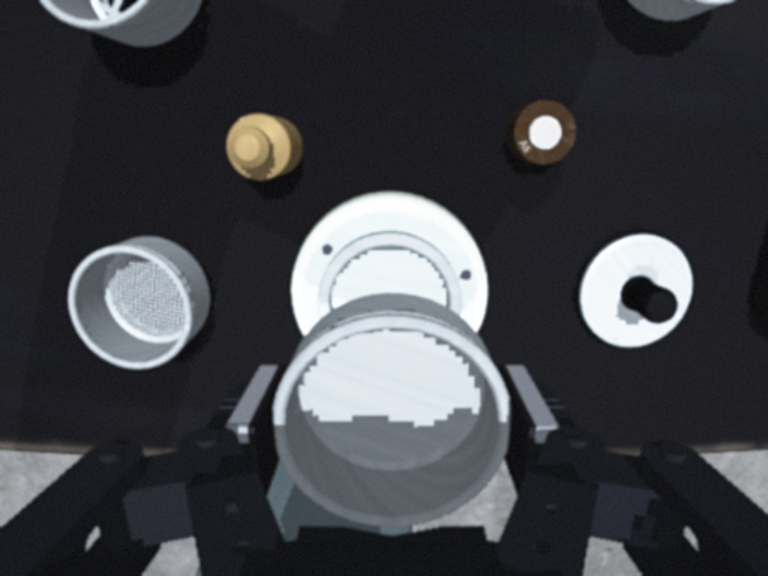

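View pics/s7.png

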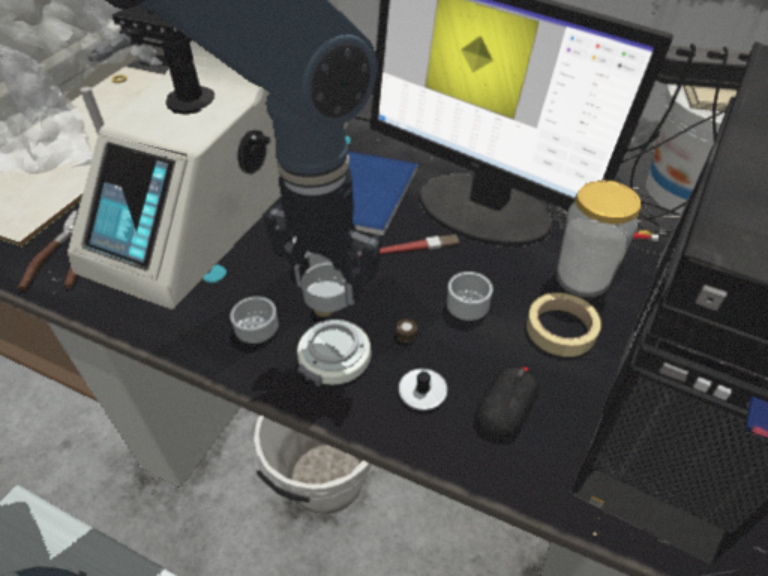

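```bash
cat >> h.py <<'E'
from scipy.optimize import least_squares
def held(s,above,tol=.0035,Rr=.031):
    "rim centre of held part rel. to TCP in tool x,z (mm); 'above' = rim height above TCP"
    st=sense(); M=R.from_quat(st["tool_rot"]).as_matrix(); T=(cloud(s)-st["tcp_pos"])@M
    m=(np.abs(T[:,:,1]+above)<tol)&(np.abs(T[:,:,0])<.024)&(np.abs(T[:,:,2])<.04)
    q=T[m]; uv=np.argwhere(m)[:,::-1]
    # outer edge: per x-bin extreme z
    pts=[]
    for a in np.arange(-.022,.022,.002):
        w=q[(q[:,0]>=a)&(q[:,0]<a+.002)]
        if len(w)>2: pts+= [w[w[:,2].argmax()]]+([w[w[:,2].argmin()]] if w[:,2].min()<0 else [])
    pts=np.array(pts)
    f=lambda p:np.hypot(pts[:,0]-p[0],pts[:,2]-p[1])-Rr
    r=least_squares(f,[0,0],loss="soft_l1",f_scale=.0005)
    print("held: n",len(q),len(pts),"ctr x,z mm",(r.x*1e3).round(2),"res",np.median(np.abs(f(r.x))).round(5),"y med",np.median(q[:,1]).round(4))
    A=np.c_[q[:,0],q[:,2],np.ones(len(q))]; print("tilt (dy/dx,dy/dz,y0)",np.linalg.lstsq(A,q[:,1],rcond=None)[0].round(4))
    return r.x
E
python3 - <<'E'
from h import *
s=cam("wrist"); held(s,.0274); held(s,.0274,tol=.006)
E
```

```text
held: n 2966 44 ctr x,z mm [ 0.88 -0.21] res 0.00031 y med -0.0272
tilt (dy/dx,dy/dz,y0) [ 0.0023 -0.0066 -0.0269]
held: n 3584 44 ctr x,z mm [ 0.88 -0.21] res 0.00031 y med -0.0269
tilt (dy/dx,dy/dz,y0) [ 0.0035 -0.0157 -0.0262]
```

Request:
step_arm(moves=[[-0.006, 0, 0.003, -0.14, 2, -0.08, 1], [-0.006, 0, 0.003, -0.14, 5, -0.08, 1], [-0.006, 0, 0.003, -0.14, 7, -0.08, 1], [-0.006, 0, 0.003, -0.14, 7, -0.08, 1], [-0.006, 0, 0.003, -0.14, 7, -0.08, 1]])

```text
t: 9.18
tcp_pos: [0.475, -0.0931, 0.0535]
tool_rot: [-0.5, 0.499, -0.5, 0.5]
force: [0.5, -0.3, -0.7]
finger_gap: 0.716
```

```bash
python3 - <<'E'
from h import *
s=cam("wrist"); save(s,"w8"); held(s,.0274); shift([.4732,-.0927,.0356])
# inner floor/collar visible front arc
P=cloud(s); k=(np.abs(P[:,:,2]-.039)<.002)&(np.hypot(P[:,:,0]-.473,P[:,:,1]+.0936)<.04)&(P[:,:,0]>.49)
uv=np.argwhere(k)[:,::-1].astype(np.float32); print(len(uv))
h=cv2.convexHull(uv).reshape(-1,2); X=plane(s,h,.039)[:,:2]; X=X[X[:,0]>.493]
f=lambda p:np.hypot(*(X-p).T)-.034
r=least_squares(f,[.473,-.0936],loss="soft_l1",f_scale=.0005); print(r.x.round(4),np.median(np.abs(f(r.x))))
E
```

```text
held: n 2873 44 ctr x,z mm [ 0.66 -0.49] res 0.00031 y med -0.0268
tilt (dy/dx,dy/dz,y0) [ 0.0041 -0.0037 -0.0266]
t 9.22 tcp [ 0.475  -0.0931  0.0538] F [-0.9 -0.3 -1.2] gap 0.711
turn [-0.0017  0.0009  0.0011] shift cm [-0.05  1.82 -0.18]
1456
[ 0.4729 -0.0939] 6.49275337368041e-05
```

View pics/w8.png

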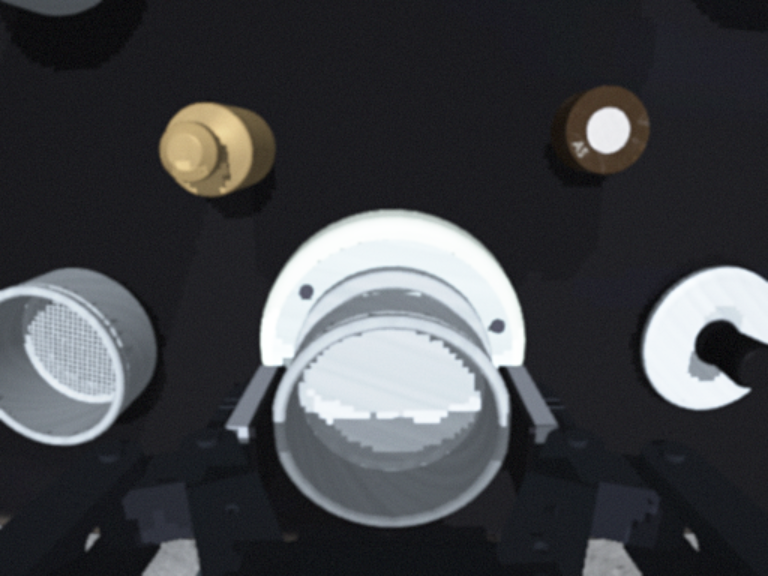

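Request:
step_arm(moves=[[-0.002, 0, 0, 0, 0, -0.16, 1], [-0.002, 0, 0, 0, 0.4, -0.16, 1], [-0.002, 0, 0, 0, 0.8, -0.16, 1], [-0.002, 0, 0, 0, 1.2, -0.16, 1], [-0.002, 0, 0, 0, 1.5, -0.16, 1], [-0.002, 0, 0, 0, 1.7, -0.16, 1], [-0.002, 0, 0, 0, 1.85, -0.16, 1], [-0.002, 0, 0, 0, 1.85, -0.16, 1]])

```text
t: 10.22
tcp_pos: [0.4734, -0.0932, 0.0356]
tool_rot: [0.501, -0.5, 0.5, -0.5]
force: [-0.5, 0.0, 3.2]
finger_gap: 0.714
```

```bash
python3 - <<'E'
from h import *
s=cam("wrist"); save(s,"w9"); shift([.473,-.0936,.0356]);held(s,.0274)
E
```

```text
t 10.28 tcp [ 0.4733 -0.0932  0.0356] F [-0.1 -0.1  2.1] gap 0.715
turn [0.0003 0.0009 0.0011] shift cm [ 0.04 -0.   -0.04]
held: n 2951 44 ctr x,z mm [ 0.77 -0.43] res 0.00033 y med -0.0271
tilt (dy/dx,dy/dz,y0) [ 0.0044 -0.007  -0.0268]
```

View pics/w9.png

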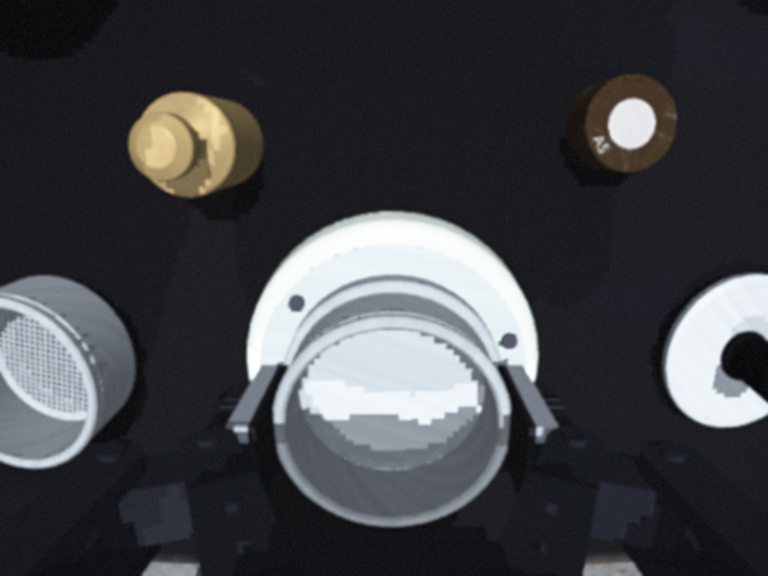

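Request:
step_arm(moves=[[0, 0, 0, 0, 0, 0, -1], [0, 0, 0, 0, 0, 0, -1], [0, 0, 0, 0, 0, 0, -1], [0, 0, 0, 0, -2, 0, -1], [0, 0, 0, 0, -6, 0, -1], [0, 0, 0, 0, -11, 0, -1], [0, 0, 0, 0, -15, 0, -1], [0, 0, 0, 0, -15, 0, -1], [0, 0, 0, 0, -15, 0, -1]])

```text
t: 11.4
tcp_pos: [0.4728, -0.0927, 0.1851]
tool_rot: [0.501, -0.5, 0.5, -0.5]
force: [0.4, 0.5, -1.0]
finger_gap: 1.0
```

```bash
cat >> h.py <<'E'
def seated(s,ztop,g):
    "rim plane of seated part"
    w,k=rim(s,ztop,g,tol=.004,rmax=.036); P=cloud(s)
    d=np.hypot(P[:,:,0]-w[0],P[:,:,1]-w[1]); k=(d>.0285)&(d<.0305)&(np.abs(P[:,:,2]-ztop)<.006); q=P[k]
    A=np.c_[q[:,:2]-w,np.ones(len(q))]; c=np.linalg.lstsq(A,q[:,2],rcond=None)[0]; print("rim plane slope",c[:2].round(4),"z %.4f"%c[2],"n",len(q)); return w
E
python3 - <<'E'
from h import *
s=cam("wrist"); save(s,"w10"); seated(s,.063,(.473,-.0936)); shift([.469,.032,.19])
w,k=rim(s,.037,(.469,.032),tol=.003,rmax=.038)
E
```

```text
pts 1053 z med 0.0628 ctr [ 0.4731 -0.0934] r 0.0312 res 0.0001 ell [260.9 184.6]
rim plane slope [0.0059 0.0033] z 0.0629 n 578
t 11.45 tcp [ 0.4724 -0.0925  0.1845] F [ 0.  -0.1 -0.1] gap 1.005
turn [0.0027 0.0009 0.0001] shift cm [-12.45  -0.55  -0.33]
pts 878 z med 0.0369 ctr [0.4699 0.0323] r 0.0314 res 0.0002 ell [120.5 180.9]
```

View pics/w10.png

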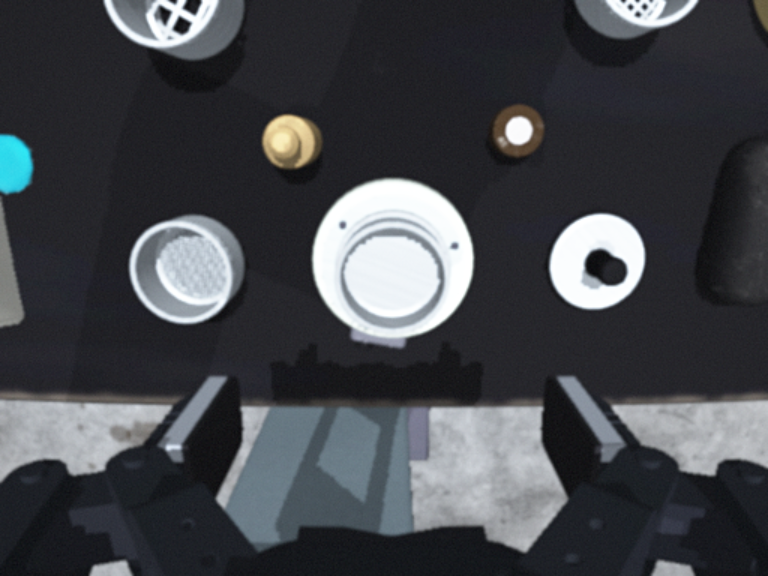

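Pan seated: rim at 62.9 mm (63 expected), level, on axis. Fine sieve next.

Request:
step_arm(moves=[[0.002, 0, 0, -5, 0, -0.2, -1], [0.002, 0, 0, -10, 0, -0.2, -1], [0.002, 0, 0, -12.5, 2, -0.2, -1], [0.002, 0, 0, -12.5, 7, -0.2, -1], [0.002, 0, 0, -12.5, 10, -0.2, -1], [0.002, 0, 0, -12.5, 10, -0.2, -1], [0.002, 0, 0, -12.5, 10, -0.2, -1]])

```text
t: 12.32
tcp_pos: [0.47, 0.0323, 0.0843]
tool_rot: [0.501, -0.5, 0.499, -0.5]
force: [-0.2, -0.9, 0.2]
finger_gap: 1.003
```

```bash
python3 - <<'E'
from h import *
s=cam("wrist"); w,k=rim(s,.037,(.469,.032),tol=.003,rmax=.036)
shift([w[0]+.0004,w[1]+.0007,.008])
E
```

```text
pts 1830 z med 0.0368 ctr [0.4701 0.0328] r 0.0312 res 0.0002 ell [259.  216.3]
t 12.38 tcp [0.4705 0.0322 0.0849] F [-0.2  0.3  0.7] gap 1.001
turn [-0.0002  0.0007  0.0002] shift cm [-0.13  7.69 -0.01]
```

Request:
step_arm(moves=[[0, 0, 0, -0.1, 3, 0, -1], [0, 0, 0, -0.1, 6, 0, -1], [0, 0, 0, -0.1, 7.7, 0, -1], [0, 0, 0, -0.1, 7.7, 0, -1], [0, 0, 0, -0.1, 7.7, 0, -1], [0, 0, 0, -0.1, 7.7, 0, 1], [0, 0, 0, -0.1, 7.7, 0, 1], [0, 0, 0, -0.1, 7.7, 0, 1], [0, 0, 0, -0.1, 7.7, 0, 1], [0, 0, 0, -0.1, 7.7, 0, 1]], grip_force=40)

```text
t: 13.62
tcp_pos: [0.4712, 0.0331, 0.0094]
tool_rot: [-0.5, 0.499, -0.501, 0.501]
force: [0.2, -0.1, 8.7]
finger_gap: 0.715
```

```bash
python3 - <<'E'
from h import *
s=cam("wrist"); save(s,"w11"); shift([.473,-.0927,.15]); held(s,.037-sense()["tcp_pos"][2])
E
```

```text
t 13.68 tcp [0.4712 0.0331 0.0094] F [-0.2  0.2  8.2] gap 0.723
turn [-0.0025  0.0007  0.0006] shift cm [ 12.59 -14.06   0.2 ]
held: n 2954 44 ctr x,z mm [ 0.81 -1.37] res 0.00033 y med -0.0273
tilt (dy/dx,dy/dz,y0) [ 0.0027 -0.0056 -0.027 ]
```

Request:
step_arm(moves=[[0, 0, 0, 0, -1, 0, 1], [0, 0, 0, 0, -5, 0, 1], [0, 0, 0, 0, -10, 0.1, 1], [0, 0, 0, 2, -12, 0.3, 1], [0, 0, 0, 7, -12, 0.3, 1], [0, 0, 0, 11, -12, 0.3, 1], [0, 0, 0, 12.6, -10, 0.3, 1], [0, 0, 0, 12.6, -7, 0.3, 1], [0, 0, 0, 12.6, -7, 0.3, 1], [0, 0, 0, 12.6, -7, 0.3, 1]])

```text
t: 14.92
tcp_pos: [0.4743, -0.0927, 0.0802]
tool_rot: [-0.5, 0.499, -0.501, 0.501]
force: [1.0, -0.0, -1.5]
finger_gap: 0.719
```

```bash
python3 - <<'E'
from h import *
s=cam("wrist"); save(s,"w12"); st=sense(); h=held(s,.0274)
shift([.473-h[1],-.0935+h[0],.0654])
E
```

```text
held: n 2940 44 ctr x,z mm [ 0.52 -1.59] res 0.00029 y med -0.0269
tilt (dy/dx,dy/dz,y0) [ 0.0035 -0.0043 -0.0267]
t 14.97 tcp [ 0.4747 -0.0927  0.0805] F [-0.2 -0.5 -1.2] gap 0.718
turn [-0.0041  0.0013  0.0013] shift cm [ 0.02  1.51 -0.01]
```

View pics/w12.png

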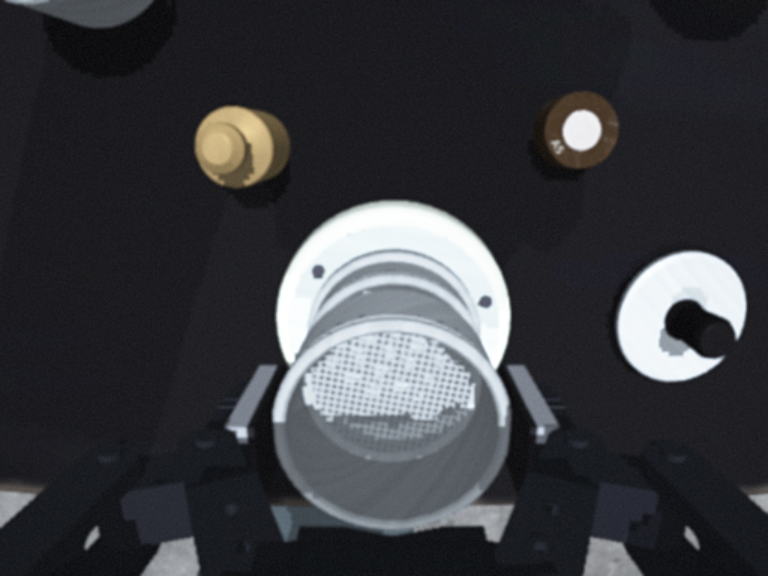

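Request:
step_arm(moves=[[-0.004, 0, 0.001, 0, 0.4, 0, 1], [-0.004, 0, 0.001, 0, 0.8, 0, 1], [-0.004, 0, 0.001, 0, 1.1, 0, 1], [-0.004, 0, 0.001, 0, 1.3, 0, 1], [-0.004, 0, 0.001, 0, 1.45, 0, 1], [-0.004, 0, 0.001, 0, 1.55, 0, 1], [-0.004, 0, 0.001, 0, 1.55, 0, 1]])

```text
t: 15.85
tcp_pos: [0.4746, -0.0927, 0.0654]
tool_rot: [0.5, -0.5, 0.5, -0.5]
force: [-0.4, 0.1, 3.7]
finger_gap: 0.721
```

```bash
python3 - <<'E'
from h import *
s=cam("wrist"); save(s,"w13"); h=held(s,.0274); shift([.473,-.0935,.0654])
E
```

```text
held: n 2992 44 ctr x,z mm [ 0.8  -1.41] res 0.00029 y med -0.0272
tilt (dy/dx,dy/dz,y0) [ 0.0011 -0.0086 -0.0269]
t 15.90 tcp [ 0.4747 -0.0927  0.0654] F [-1.9  0.   4.7] gap 0.717
turn [-0.0001  0.0014  0.0004] shift cm [ 0.08  0.   -0.17]
```

Seated at height with about 4 N of contact. I release, rise and check.

Request:
step_arm(moves=[[0, 0, 0, 0, 0, 0, -1], [0, 0, 0, 0, 0, 0, -1], [0, 0, 0, 0, 0, 0, -1], [0, 0, 0, 0, -2, 0, -1], [0, 0, 0, 0, -6, 0, -1], [0, 0, 0, 0, -11, 0, -1], [0, 0, 0, 0, -14, 0, -1], [0, 0, 0, 0, -14, 0, -1], [0, 0, 0, 0, -14, 0, -1]])

```text
t: 17.02
tcp_pos: [0.4739, -0.0923, 0.2046]
tool_rot: [0.501, -0.5, 0.499, -0.5]
force: [-0.8, 0.1, 0.0]
finger_gap: 1.001
```

```bash
python3 - <<'E'
from h import *
s=cam("wrist"); save(s,"w14"); seated(s,.093,(.473,-.0936)); shift([.6385,-.227,.13])
E
```

```text
pts 1129 z med 0.0927 ctr [ 0.4735 -0.093 ] r 0.0312 res 0.0001 ell [261.  188.9]
rim plane slope [ 0.0087 -0.0007] z 0.0928 n 641
t 17.07 tcp [ 0.4736 -0.0922  0.2042] F [-0.3 -0.5  0.6] gap 0.993
turn [ 0.0025  0.0014 -0.0008] shift cm [13.5   7.36 16.49]
```

View pics/w14.png

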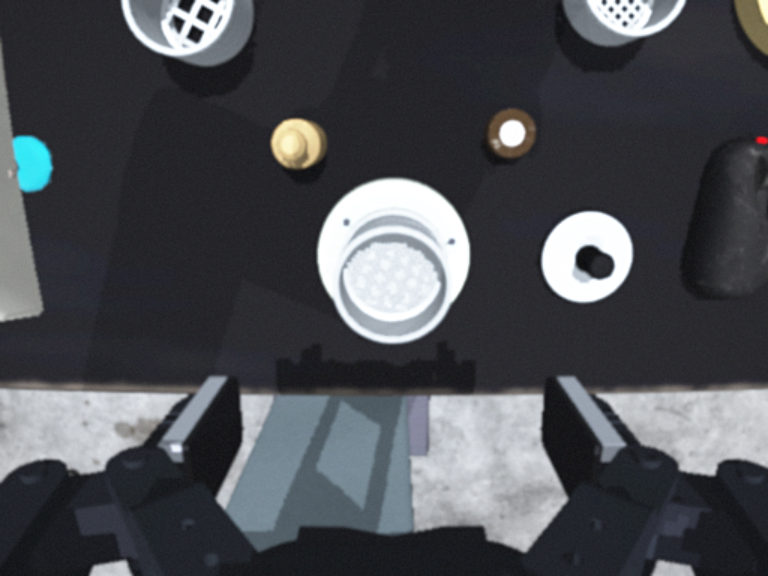

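Fine sieve seated: rim at 92.8 mm (93 expected), level. Medium sieve next.

Request:
step_arm(moves=[[0.002, 0.001, 0, 4, 0, 5, -1], [0.002, 0.001, 0, 8, 0, 10, -1], [0.002, 0.001, 0, 12, 2, 14, -1], [0.002, 0.001, 0, 13.5, 7, 16.4, -1], [0.002, 0.001, 0, 13.5, 11, 16.4, -1], [0.002, 0.001, 0, 13.5, 11, 16.4, -1], [0.002, 0.001, 0, 13.5, 11, 16.4, -1]])

```text
t: 17.95
tcp_pos: [0.6376, -0.2269, 0.0937]
tool_rot: [-0.5, 0.5, -0.499, 0.5]
force: [0.5, 0.2, 0.5]
finger_gap: 0.999
```

```bash
python3 - <<'E'
from h import *
s=cam("wrist"); save(s,"w15"); w,k=rim(s,.045,(.638,-.2278),tol=.003,rmax=.036)
shift([w[0]+.0006,w[1]+.0007,.016])
E
```

```text
pts 1852 z med 0.0448 ctr [ 0.6384 -0.2285] r 0.0313 res 0.0001 ell [262.5 214.3]
t 18.00 tcp [ 0.6383 -0.2271  0.095 ] F [ 1.2 -0.7 -0.9] gap 1.000
turn [-0.0014  0.0006  0.0002] shift cm [0.06 7.9  0.06]
```

View pics/w15.png

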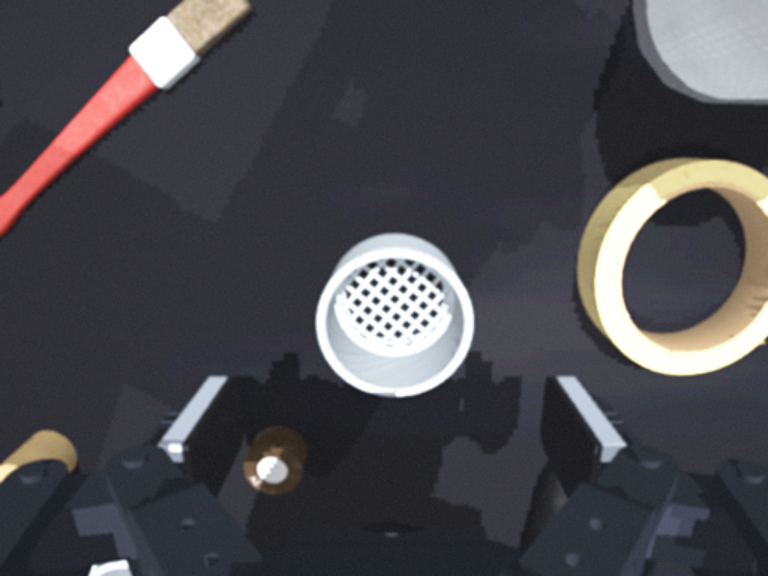

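Request:
step_arm(moves=[[0, 0, 0, 0.06, 3, 0.06, -1], [0, 0, 0, 0.06, 6, 0.06, -1], [0, 0, 0, 0.06, 7.9, 0.06, -1], [0, 0, 0, 0.06, 7.9, 0.06, -1], [0, 0, 0, 0.06, 7.9, 0.06, -1], [0, 0, 0, 0.06, 7.9, 0.06, 1], [0, 0, 0, 0.06, 7.9, 0.06, 1], [0, 0, 0, 0.06, 7.9, 0.06, 1], [0, 0, 0, 0.06, 7.9, 0.06, 1], [0, 0, 0, 0.06, 7.9, 0.06, 1]], grip_force=40)

```text
t: 19.25
tcp_pos: [0.64, -0.2283, 0.0177]
tool_rot: [0.5, -0.499, 0.501, -0.501]
force: [0.2, 0.0, 5.1]
finger_gap: 0.715
```

```bash
python3 - <<'E'
from h import *
s=cam("wrist"); h=held(s,.045-sense()["tcp_pos"][2]); shift([.4735-h[1],-.0932+h[0],.15]); 
E
```

```text
held: n 2939 44 ctr x,z mm [ 0.74 -1.38] res 0.00017 y med -0.0269
tilt (dy/dx,dy/dz,y0) [ 0.0007 -0.0043 -0.0267]
t 19.30 tcp [ 0.64   -0.2282  0.0177] F [-0.1 -0.   6.1] gap 0.713
turn [-0.0039  0.0006  0.0015] shift cm [-13.57 -13.31 -16.46]
```

Request:
step_arm(moves=[[0, 0, 0, 0, -1, 0, 1], [0, 0, 0, 0, -5, 0, 1], [0, 0, 0, 0, -10, 0, 1], [0, 0, 0, -1, -14, -1, 1], [0, 0, 0, -5, -14, -6, 1], [0, 0, 0, -9, -14, -11, 1], [0, 0, 0, -12.5, -14, -15, 1], [0, 0, 0, -13.55, -13, -16.4, 1], [0, 0, 0, -13.55, -10, -16.4, 1], [0, 0, 0, -13.55, -10, -16.4, 1], [0, 0, 0, -13.55, -10, -16.4, 1]])

```text
t: 20.68
tcp_pos: [0.4763, -0.0931, 0.1176]
tool_rot: [0.499, -0.498, 0.502, -0.501]
force: [0.2, 0.4, -1.3]
finger_gap: 0.721
```

```bash
python3 - <<'E'
from h import *
s=cam("wrist"); save(s,"w16"); h=held(s,.0272)
shift([.4733-h[1],-.0932+h[0],.1037])
E
```

```text
held: n 2915 44 ctr x,z mm [ 0.64 -1.7 ] res 0.00032 y med -0.0267
tilt (dy/dx,dy/dz,y0) [ 0.0029 -0.0039 -0.0265]
t 20.73 tcp [ 0.4765 -0.0933  0.1177] F [ 0.   0.3 -0.7] gap 0.720
turn [-0.0057  0.0004  0.0023] shift cm [-0.07  1.4  -0.16]
```

View pics/w16.png

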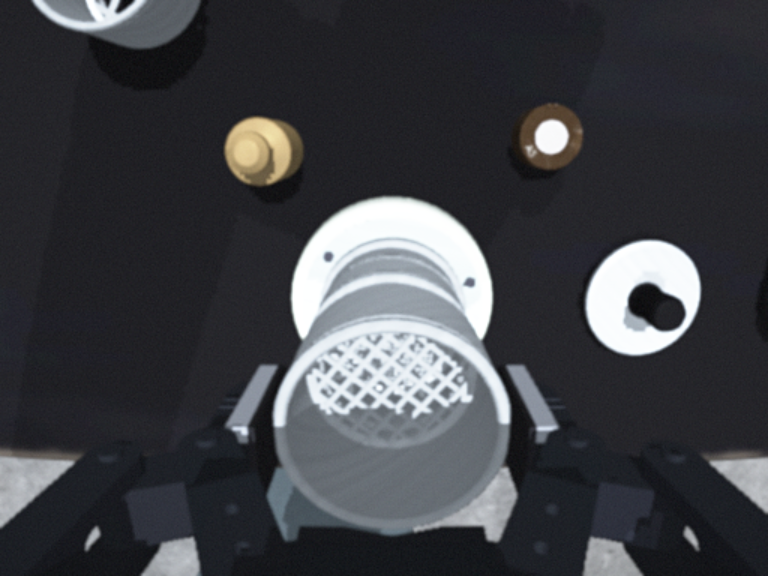

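Request:
step_arm(moves=[[-0.005, 0, 0.002, -0.06, 0, -0.17, 1], [-0.005, 0, 0.002, -0.06, 0.3, -0.17, 1], [-0.005, 0, 0.002, -0.06, 0.7, -0.17, 1], [-0.005, 0, 0.002, -0.06, 1.0, -0.17, 1], [-0.005, 0, 0.002, -0.06, 1.2, -0.17, 1], [-0.005, 0, 0.002, -0.06, 1.35, -0.17, 1], [-0.005, 0, 0.002, -0.06, 1.45, -0.17, 1], [-0.005, 0, 0.002, -0.06, 1.45, -0.17, 1]])

```text
t: 21.72
tcp_pos: [0.4748, -0.0927, 0.1037]
tool_rot: [-0.5, 0.5, -0.5, 0.5]
force: [-0.5, 0.7, 4.3]
finger_gap: 0.717
```

```bash
python3 - <<'E'
from h import *
s=cam("wrist"); h=held(s,.0272); shift([.4733-h[1],-.0932+h[0],.1037])
E
```

```text
held: n 2946 44 ctr x,z mm [ 0.82 -1.45] res 0.00033 y med -0.027
tilt (dy/dx,dy/dz,y0) [ 0.0026 -0.0067 -0.0267]
t 21.77 tcp [ 0.4748 -0.0926  0.1037] F [-1.2  0.1  4.2] gap 0.720
turn [-0.0007  0.0005  0.0004] shift cm [-0.03 -0.   -0.  ]
```

Request:
step_arm(moves=[[0, 0, 0, 0, 0, 0, -1], [0, 0, 0, 0, 0, 0, -1], [0, 0, 0, 0, 0, 0, -1], [0, 0, 0, 0, -2, 0, -1], [0, 0, 0, 0, -6, 0, -1], [0, 0, 0, 0, -10, 0, -1], [0, 0, 0, 0, -12, 0, -1], [0, 0, 0, 0, -12, 0, -1], [0, 0, 0, 0, -12, 0, -1]])

```text
t: 22.9
tcp_pos: [0.474, -0.0923, 0.2228]
tool_rot: [0.5, -0.5, 0.5, -0.5]
force: [0.0, 1.3, 0.3]
finger_gap: 0.999
```

```bash
python3 - <<'E'
from h import *
s=cam("wrist"); save(s,"w17"); seated(s,.131,(.4733,-.0932)); shift([.6255,.0238,.13])
E
```

```text
pts 1326 z med 0.1307 ctr [ 0.4735 -0.093 ] r 0.0312 res 0.0001 ell [261.  196.4]
rim plane slope [ 0.0096 -0.0005] z 0.1308 n 759
t 22.95 tcp [ 0.4739 -0.0922  0.2225] F [-0.7 -0.7  0.6] gap 0.996
turn [ 0.0017  0.0005 -0.0007] shift cm [-11.59   9.23  15.19]
```

View pics/w17.png

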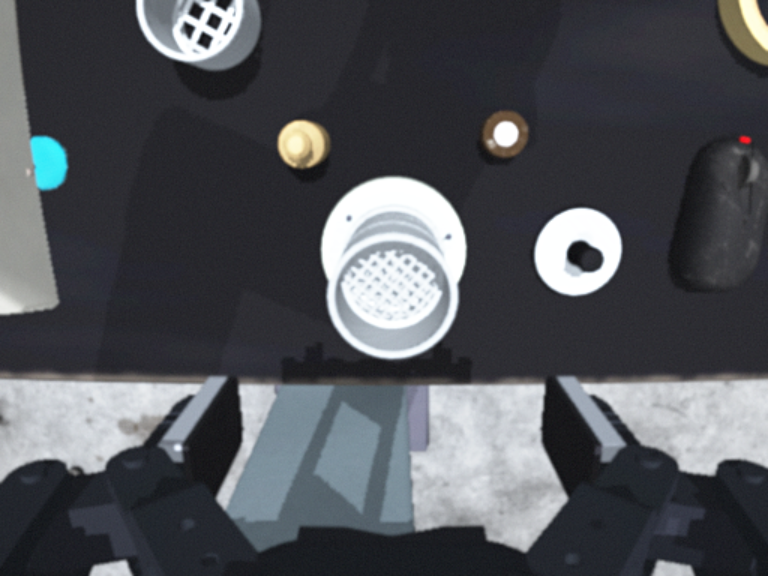

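Medium sieve seated: rim at 130.8 mm (131 expected). Coarse sieve next.

Request:
step_arm(moves=[[0.002, 0, 0, -4, 0, 5, -1], [0.002, 0, 0, -8, 0, 10, -1], [0.002, 0, 0, -11.6, 3, 15, -1], [0.002, 0, 0, -11.6, 8, 15.2, -1], [0.002, 0, 0, -11.6, 12, 15.2, -1], [0.002, 0, 0, -11.6, 12, 15.2, -1], [0.002, 0, 0, -11.6, 12, 15.2, -1]])

```text
t: 23.82
tcp_pos: [0.6261, 0.0237, 0.1026]
tool_rot: [-0.5, 0.5, -0.5, 0.5]
force: [0.4, 0.1, 0.1]
finger_gap: 1.0
```

```bash
python3 - <<'E'
from h import *
s=cam("wrist"); save(s,"w18"); w,k=rim(s,.053,(.6251,.023),tol=.003,rmax=.036)
shift([w[0]+.0008,w[1]+.0007,.024])
E
```

```text
pts 1807 z med 0.0528 ctr [0.6253 0.0236] r 0.0313 res 0.0002 ell [259.8 216.5]
t 23.88 tcp [0.6267 0.0235 0.1037] F [ 0.3 -0.3 -0. ] gap 1.000
turn [-0.003   0.0001 -0.0003] shift cm [-0.08  7.97 -0.09]
```

View pics/w18.png

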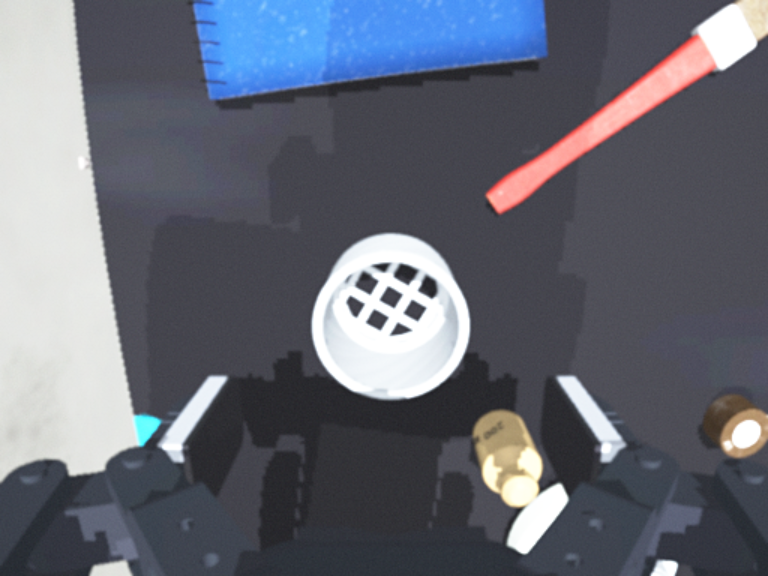

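Request:
step_arm(moves=[[-0.003, 0, 0, -0.08, 3, -0.06, -1], [-0.003, 0, 0, -0.08, 6, -0.06, -1], [-0.003, 0, 0, -0.08, 8, -0.06, -1], [-0.003, 0, 0, -0.08, 8, -0.06, -1], [-0.003, 0, 0, -0.08, 8, -0.06, -1], [-0.003, 0, 0, -0.08, 8, -0.06, 1], [-0.003, 0, 0, -0.08, 8, -0.06, 1], [-0.003, 0, 0, -0.08, 8, -0.06, 1], [-0.003, 0, 0, -0.08, 8, -0.06, 1], [-0.003, 0, 0, -0.08, 8, -0.06, 1]], grip_force=40)

```text
t: 25.12
tcp_pos: [0.6274, 0.0242, 0.0253]
tool_rot: [-0.499, 0.499, -0.501, 0.501]
force: [-0.8, 0.3, 5.8]
finger_gap: 0.718
```

```bash
python3 - <<'E'
from h import *
s=cam("wrist"); h=held(s,.053-sense()["tcp_pos"][2]); shift([.4735-h[1],-.0930+h[0],.1555]); 
E
```

```text
held: n 2946 44 ctr x,z mm [ 0.65 -2.07] res 0.00035 y med -0.0274
tilt (dy/dx,dy/dz,y0) [-0.0002 -0.0053 -0.0271]
t 25.18 tcp [0.6273 0.0242 0.0253] F [-1.3 -0.4  6. ] gap 0.719
turn [-0.0025  0.0002  0.0001] shift cm [ 11.65 -13.06 -15.15]
```

Request:
step_arm(moves=[[0, 0, 0, 0, -1, 0, 1], [0, 0, 0, 0, -5, 0, 1], [0, 0, 0, 0, -10, 0, 1], [0, 0, 0, 0, -15, 0, 1], [0, 0, 0, 2, -17, -3, 1], [0, 0, 0, 5, -17, -7, 1], [0, 0, 0, 8, -17, -11, 1], [0, 0, 0, 11, -17, -14.5, 1], [0, 0, 0, 11.65, -15, -15.15, 1], [0, 0, 0, 11.65, -13.8, -15.15, 1], [0, 0, 0, 11.65, -13.8, -15.15, 1], [0, 0, 0, 11.65, -13.8, -15.15, 1]])

```text
t: 26.68
tcp_pos: [0.4764, -0.092, 0.1632]
tool_rot: [-0.5, 0.499, -0.501, 0.501]
force: [0.0, -0.5, -1.4]
finger_gap: 0.718
```

```bash
python3 - <<'E'
from h import *
s=cam("wrist"); save(s,"w19"); h=held(s,.0272)
shift([.4735-h[1],-.0931+h[0],.1493])
E
```

```text
held: n 3064 44 ctr x,z mm [ 0.64 -2.1 ] res 0.00029 y med -0.0272
tilt (dy/dx,dy/dz,y0) [ 0.0007 -0.0078 -0.0269]
t 26.73 tcp [ 0.4765 -0.092   0.1633] F [-0.7  0.1 -0.1] gap 0.718
turn [-0.0037  0.0012  0.0005] shift cm [ 0.04  1.4  -0.09]
```

View pics/w19.png

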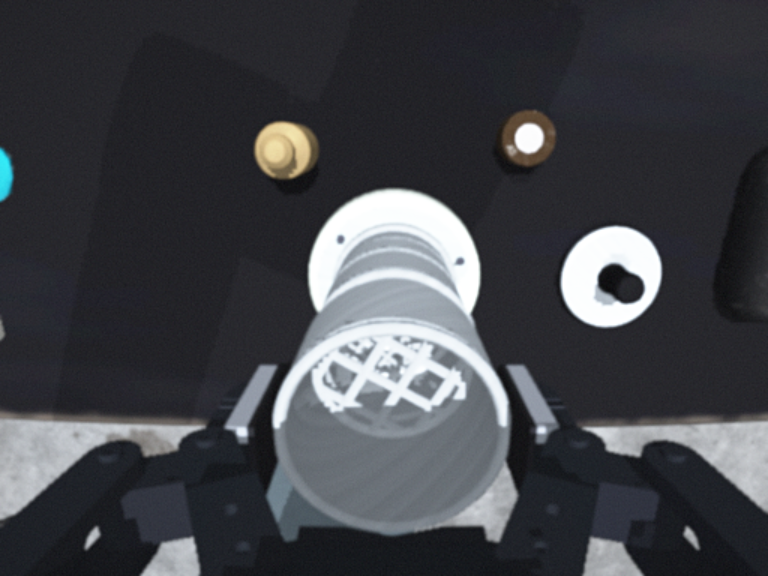

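Request:
step_arm(moves=[[-0.003, 0, 0, 0.04, 0, -0.1, 1], [-0.003, 0, 0, 0.04, 0.3, -0.1, 1], [-0.003, 0, 0, 0.04, 0.7, -0.1, 1], [-0.003, 0, 0, 0.04, 1.0, -0.1, 1], [-0.003, 0, 0, 0.04, 1.2, -0.1, 1], [-0.003, 0, 0, 0.04, 1.35, -0.1, 1], [-0.003, 0, 0, 0.04, 1.45, -0.1, 1], [-0.003, 0, 0, 0.04, 1.45, -0.1, 1]])

```text
t: 27.72
tcp_pos: [0.4756, -0.0925, 0.1492]
tool_rot: [-0.5, 0.499, -0.5, 0.5]
force: [-1.6, 0.9, 3.4]
finger_gap: 0.722
```

```bash
python3 - <<'E'
from h import *
s=cam("wrist"); h=held(s,.0272); shift([.4735-h[1],-.0931+h[0],.1493])
E
```

```text
held: n 3080 44 ctr x,z mm [ 0.67 -2.04] res 0.00033 y med -0.0274
tilt (dy/dx,dy/dz,y0) [ 0.0011 -0.0095 -0.0271]
t 27.77 tcp [ 0.4755 -0.0924  0.1492] F [-0.8 -0.   4.1] gap 0.722
turn [-0.0009  0.0013  0.0007] shift cm [ 0.   -0.01  0.  ]
```

Request:
step_arm(moves=[[0, 0, 0, 0, 0, 0, -1], [0, 0, 0, 0, 0, 0, -1], [0, 0, 0, 0, 0, 0, -1], [0, 0, 0, 0, -2, 0, -1], [0, 0, 0, 0, -6, 0, -1], [0, 0, 0, 0, -9, 0, -1], [0, 0, 0, 0, -9, 0, -1], [0, 0, 0, 0, -9, 0, -1]])

```text
t: 28.78
tcp_pos: [0.4748, -0.0921, 0.2385]
tool_rot: [0.5, -0.5, 0.5, -0.5]
force: [-0.2, 0.3, -0.6]
finger_gap: 1.0
```

```bash
python3 - <<'E'
from h import *
s=cam("wrist"); save(s,"w20"); seated(s,.177,(.4735,-.093)); shift([.4705,-.2264,.19])
E
```

```text
pts 1711 z med 0.1767 ctr [ 0.4737 -0.0929] r 0.0313 res 0.0001 ell [261.1 210.7]
rim plane slope [0.0107 0.0006] z 0.1767 n 971
t 28.82 tcp [ 0.4746 -0.092   0.2381] F [-0.1 -0.1 -0.3] gap 1.003
turn [ 0.0014  0.0012 -0.0004] shift cm [13.44  4.8  -0.42]
```

View pics/w20.png

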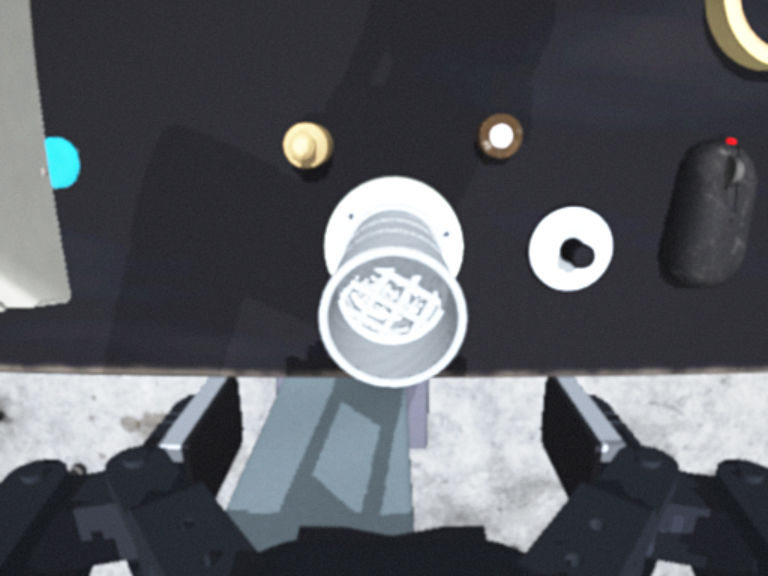

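Coarse sieve seated: rim at 176.7 mm (177 expected). The lid is last.

Request:
step_arm(moves=[[0.001, 0.001, 0, 5, 0, -0.3, 0], [0.001, 0.001, 0, 10, 0, -0.4, 0], [0.001, 0.001, 0, 13.4, 3, -0.4, 0], [0.001, 0.001, 0, 13.4, 8, -0.4, 0], [0.001, 0.001, 0, 13.4, 13, -0.4, 0], [0.001, 0.001, 0, 13.4, 13, -0.4, 0], [0.001, 0.001, 0, 13.4, 13, -0.4, 0]])

```text
t: 29.7
tcp_pos: [0.4709, -0.2261, 0.1084]
tool_rot: [-0.5, 0.5, -0.5, 0.5]
force: [0.1, -0.5, 0.4]
finger_gap: 0.5
```

```bash
cat >> h.py <<'E'
def disc(s,z,g,rmax=.036):
    return rim(s,z,g,tol=.003,rmax=rmax)
E
python3 - <<'E'
from h import *
s=cam("wrist"); save(s,"w21"); w,k=rim(s,.011,(.4705,-.2264),tol=.003,rmax=.038)
v,k=rim(s,.038,(.4705,-.2264),tol=.003,rmax=.02)
tips(s); shift([v[0]+.0008,v[1]+.0007,.014])
E
```

```text
pts 4595 z med 0.0103 ctr [ 0.471  -0.2262] r 0.0309 res 0.0001 ell [260.1 193.5]
pts 557 z med 0.0379 ctr [ 0.4716 -0.2264] r 0.0090 res 0.0001 ell [260.2 205.4]
gap 0.502 tip y L/R [np.float64(-0.0038), np.float64(-0.0032)] faces -0.0206 0.0214
t 29.75 tcp [ 0.4715 -0.2265  0.1094] F [0.6 0.1 0.4] gap 0.502
turn [-0.0017  0.0005  0.0013] shift cm [-0.1   9.54  0.07]
```

View pics/w21.png

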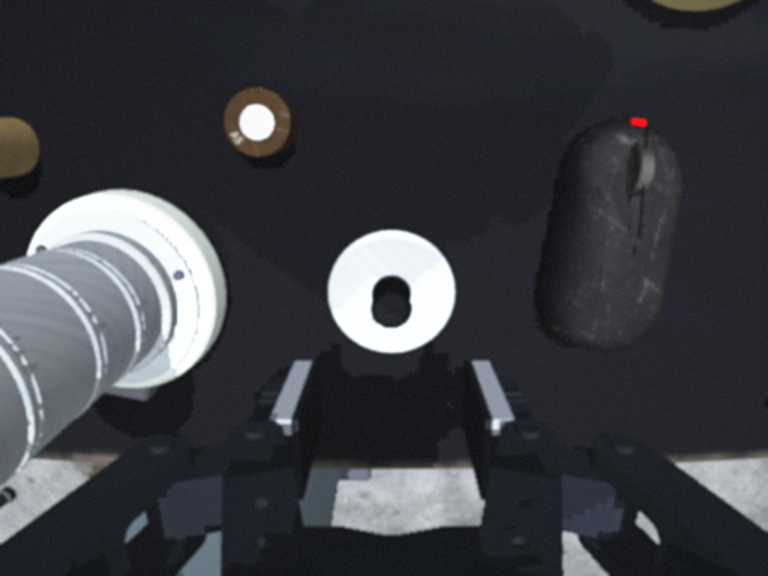

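Request:
step_arm(moves=[[-0.0015, 0, 0.001, -0.08, 3, 0.06, 0], [-0.0015, 0, 0.001, -0.08, 6, 0.06, 0], [-0.0015, 0, 0.001, -0.08, 8, 0.06, 0], [-0.0015, 0, 0.001, -0.08, 9.0, 0.06, 0], [-0.0015, 0, 0.001, -0.08, 9.0, 0.06, 0], [-0.0015, 0, 0.001, -0.08, 9.0, 0.06, 0], [-0.0015, 0, 0.001, -0.08, 9.0, 0.06, 1], [-0.0015, 0, 0.001, -0.08, 9.0, 0.06, 1], [-0.0015, 0, 0.001, -0.08, 9.0, 0.06, 1], [-0.0015, 0, 0.001, -0.08, 9.0, 0.06, 1], [-0.0015, 0, 0.001, -0.08, 9.0, 0.06, 1]], grip_force=40)

```text
t: 31.12
tcp_pos: [0.4727, -0.2262, 0.0202]
tool_rot: [0.5, -0.499, 0.501, -0.5]
force: [-1.1, 0.3, 6.8]
finger_gap: 0.19
```

```bash
cat >> h.py <<'E'
def heldlid(s,below):
    "centre of held lid disc rel TCP from the visible front arc; below = disc top below TCP (tool y)"
    st=sense(); M=R.from_quat(st["tool_rot"]).as_matrix(); T=(cloud(s)-st["tcp_pos"])@M
    m=(np.abs(T[:,:,1]-below)<.004)&(np.hypot(T[:,:,0],T[:,:,2])<.04); q=T[m]
    pts=[]
    a=np.arctan2(q[:,0],q[:,2])
    for t in np.arange(-1.9,1.9,.1):
        w=q[(a>=t)&(a<t+.1)]
        if len(w)>3: pts.append(w[np.hypot(w[:,0],w[:,2]).argmax()])
    pts=np.array(pts); f=lambda p:np.hypot(pts[:,0]-p[0],pts[:,2]-p[1])-.031
    r=least_squares(f,[0,0],loss="soft_l1",f_scale=.0005)
    A=np.c_[q[:,0],q[:,2],np.ones(len(q))]
    print("lid n",len(q),len(pts),"ctr mm",(r.x*1e3).round(2),"res",np.median(np.abs(f(r.x))).round(5),"plane",np.linalg.lstsq(A,q[:,1],rcond=None)[0].round(4)); return r.x
E
python3 - <<'E'
from h import *
s=cam("wrist"); save(s,"w22"); h=heldlid(s,sense()["tcp_pos"][2]-.011); shift([.4736-h[1],-.0930+h[0],.2])
E
```

```text
lid n 6212 38 ctr mm [ 0.68 -2.1 ] res 0.00012 plane [0.0021 0.0106 0.0097]
t 31.18 tcp [ 0.4727 -0.2262  0.0202] F [0.2 0.7 5.5] gap 0.188
turn [-0.0014  0.0005  0.0012] shift cm [-13.36 -18.     0.33]
```

View pics/w22.png

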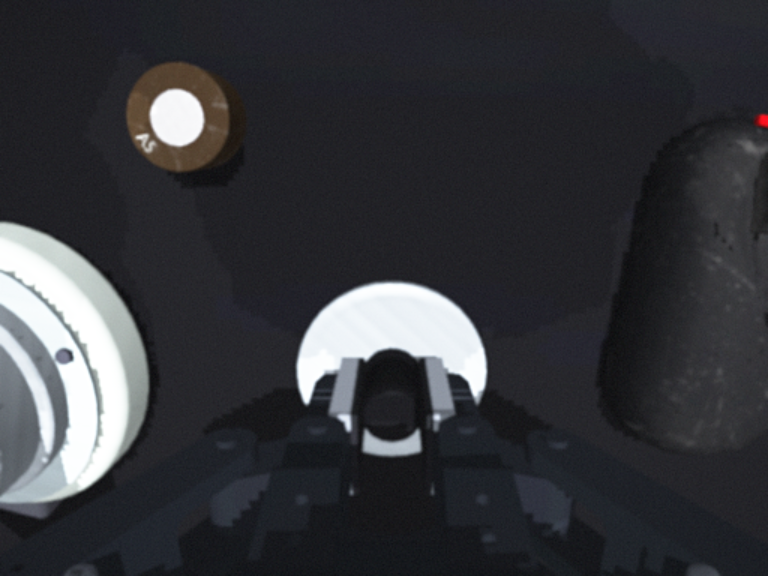

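Request:
step_arm(moves=[[0, 0, 0, 0, -1, 0, 1], [0, 0, 0, 0, -5, 0, 1], [0, 0, 0, 0, -10, 0, 1], [0, 0, 0, 0, -15, 0, 1], [0, 0, 0, 0, -20.5, 0.2, 1], [0, 0, 0, 0, -20.5, 0.3, 1], [0, 0, 0, -4, -20.5, 0.3, 1], [0, 0, 0, -9, -20.5, 0.3, 1], [0, 0, 0, -13.3, -20.5, 0.3, 1], [0, 0, 0, -13.3, -18.8, 0.3, 1], [0, 0, 0, -13.3, -18.8, 0.3, 1], [0, 0, 0, -13.3, -18.8, 0.3, 1]])

```text
t: 32.67
tcp_pos: [0.4752, -0.0932, 0.2078]
tool_rot: [0.5, -0.5, 0.5, -0.5]
force: [0.2, -0.4, -0.2]
finger_gap: 0.188
```

```bash
python3 - <<'E'
from h import *
s=cam("wrist"); save(s,"w23"); h=heldlid(s,.0092); shift([.4736-h[1],-.0930+h[0],.1902])
E
```

```text
lid n 6218 38 ctr mm [ 0.43 -2.4 ] res 0.00017 plane [0.0022 0.0107 0.01  ]
t 32.73 tcp [ 0.4755 -0.0935  0.2081] F [-0.6  0.5 -0.5] gap 0.188
turn [-0.0014 -0.0004  0.0012] shift cm [-0.09  1.79  0.05]
```

View pics/w23.png

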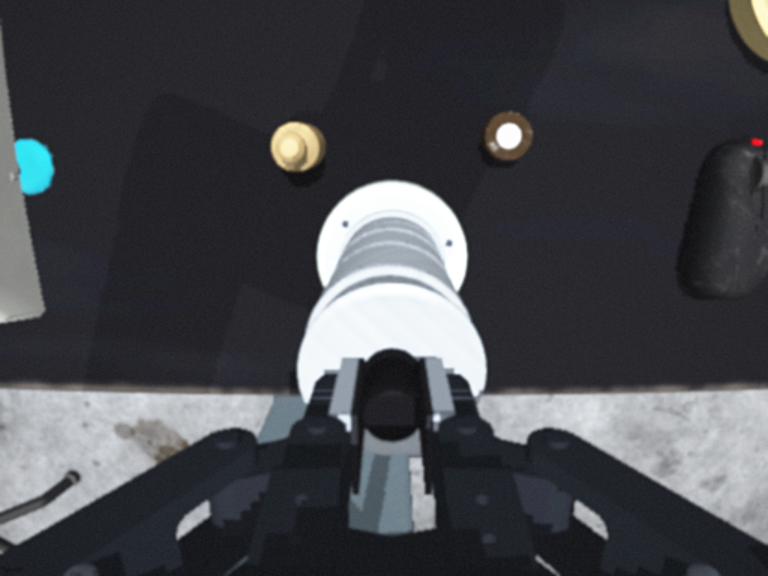

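Request:
step_arm(moves=[[-0.001, 0, 0.001, -0.08, 0, 0.03, 1], [-0.001, 0, 0.001, -0.08, 0.5, 0.03, 1], [-0.001, 0, 0.001, -0.08, 1.0, 0.03, 1], [-0.001, 0, 0.001, -0.08, 1.3, 0.03, 1], [-0.001, 0, 0.001, -0.08, 1.55, 0.03, 1], [-0.001, 0, 0.001, -0.08, 1.75, 0.03, 1], [-0.001, 0, 0.001, -0.08, 1.85, 0.03, 1], [-0.001, 0, 0.001, -0.08, 1.85, 0.03, 1]])

```text
t: 33.72
tcp_pos: [0.476, -0.0927, 0.1902]
tool_rot: [0.5, -0.5, 0.5, -0.5]
force: [-1.1, 0.1, 5.2]
finger_gap: 0.191
```

```bash
python3 - <<'E'
from h import *
s=cam("wrist"); h=heldlid(s,.0092); shift([.4736-h[1],-.0930+h[0],.1902])
E
```

```text
lid n 6228 38 ctr mm [ 0.68 -2.11] res 0.00016 plane [0.0027 0.0116 0.0096]
t 33.77 tcp [ 0.476  -0.0927  0.1902] F [-0.3  0.9  4.9] gap 0.186
turn [-0.001  -0.0002  0.0005] shift cm [-0.04 -0.   -0.03]
```

Seated at the right height with 5 N of contact. I release to a half opening and rise.

Request:
step_arm(moves=[[0, 0, 0, 0, 0, 0, 0], [0, 0, 0, 0, 0, 0, 0], [0, 0, 0, 0, 0, 0, 0], [0, 0, 0, 0, -1, 0, 0], [0, 0, 0, 0, -4, 0, 0], [0, 0, 0, 0, -8, 0, 0], [0, 0, 0, 0, -10, 0, 0], [0, 0, 0, 0, -10, 0, 0], [0, 0, 0, 0, -10, 0, 0]])

```text
t: 34.9
tcp_pos: [0.4753, -0.0924, 0.2896]
tool_rot: [-0.5, 0.5, -0.5, 0.5]
force: [0.4, -0.2, -0.5]
finger_gap: 0.499
```

```bash
python3 - <<'E'
from h import *
s=cam("wrist"); save(s,"w24"); w,k=rim(s,.181,(.4735,-.093),tol=.003,rmax=.036)
rim(s,.208,(.4735,-.093),tol=.003,rmax=.015)
q=cloud(s)[k]; A=np.c_[q[:,:2]-w,np.ones(len(q))]; print("plane",np.linalg.lstsq(A,q[:,2],rcond=None)[0].round(4))
t=cam("scene"); save(t,"s24"); shift([.4,-.25,.29])
cv2.imwrite("pics/s24c.png",cv2.resize(t["frame"][100:290,130:380,::-1],None,fx=3,fy=3,interpolation=cv2.INTER_CUBIC))
E
```

```text
pts 4234 z med 0.1803 ctr [ 0.4744 -0.0931] r 0.0309 res 0.0001 ell [260.9 190.8]
pts 505 z med 0.2079 ctr [ 0.4751 -0.093 ] r 0.0090 res 0.0001 ell [260.9 201.7]
plane [-0.0012  0.0013  0.1804]
t 35.00 tcp [ 0.4751 -0.0923  0.2891] F [-0.5 -0.6 -1.4] gap 0.503
turn [ 0.0013 -0.0003 -0.0005] shift cm [15.77 -0.09 -7.51]
```

View pics/w24.png

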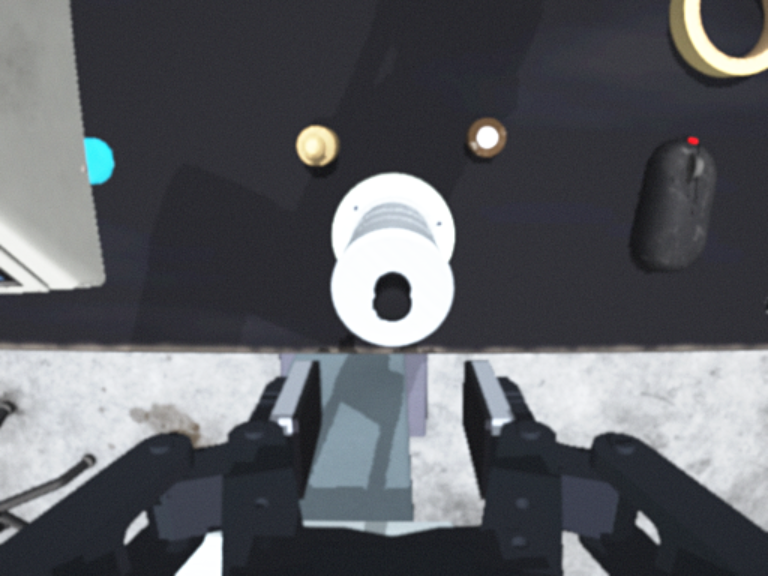

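View pics/s24c.png

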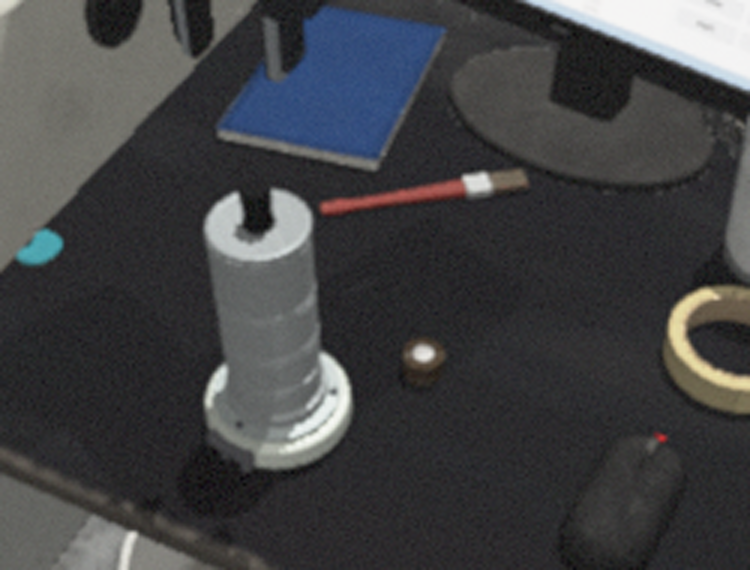

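```bash
python3 - <<'E'
from h import *
s=cam("wrist"); 
rim(s,.053,(.545,-.0355),tol=.003,rmax=.02); rim(s,.019,(.5515,-.167),tol=.003,rmax=.022)
c=cam("scene");P=cloud(c);hsv=cv2.cvtColor(c["frame"],cv2.COLOR_RGB2HSV); r=(((hsv[:,:,0]<8)|(hsv[:,:,0]>172))&(hsv[:,:,1]>120)&(hsv[:,:,2]>70))&(P[:,:,0]>.6)&(P[:,:,0]<.8)&(P[:,:,2]<.05)
q=P[r]; print("brush red",q.min(0),q.max(0))
print(sense()["qd"].round(4))
print(sign_off())
E
```

```text
pts 183 z med 0.0521 ctr [ 0.5441 -0.0364] r 0.0081 res 0.0002 ell [208.5  96.9]
pts 501 z med 0.0191 ctr [ 0.5514 -0.1671] r 0.0145 res 0.0002 ell [324.6  90.5]
brush red [ 0.66607781 -0.12049302 -0.00282145] [ 0.74098448 -0.02059986  0.00885328]
[-0.0002 -0.0014 -0.0061  0.0018  0.0025  0.001 ]
the job is handed in; nothing more can be done
None
```

The shaker is stacked as asked. The pan went into the collar first, then the fine, medium and coarse sieves, with the lid on top. I handed the job in at about 35 s of robot time.

**Seating:** I measured each part with the wrist camera after letting it go.

| Part | Measured top, mm | Expected, mm |
|---|---|---|
| Pan rim | 62.9 | 63 |
| Fine sieve rim | 92.8 | 93 |
| Medium sieve rim | 130.8 | 131 |
| Coarse sieve rim | 176.7 | 177 |
| Lid disc | 180.4 | 181 |
| Lid knob | 207.9 | 208 |

- **Lid disc:** the camera also read it 0.7 mm low on the bench, so it rose by the right 170 mm.
- **Level and centring:** the lid plane reads level to about 0.1°. The sieve rims read up to 0.6° of slope in x, which I put down to camera tilt because the heights were right and the lid was level. Centres stayed within about 1.5 mm of the collar axis.

**Things left alone:** the weight, the mount and most of the brush read within about 1 mm of where they started. The far end of the brush's red handle read up to 1 cm short. That measurement came from a rough colour mask, and the arm never went near the brush.

**Problem on the way:** my first grip on the pan closed on nothing, and the pan did not move. The brief puts the fingertips 19 mm ahead of the TCP, but depth readings showed them about 8 mm behind it at the grip opening. I used the measured value from then on.

The largest force I saw at the end of a move was about 9 N, and the gripper was clear of the stack at hand-in.

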